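Make up two planting kits on the potting counter

ROBOT

A 7-joint arm with a two-finger parallel gripper is mounted at the origin on the work surface. World frame = base frame: x ahead of the robot, y to its left, z up, the work surface at z = 0. Lengths are in m, angles in rad, forces in N, time in s.
With the tool pointing down it reaches from about 0.425 to 0.875 m from the base axis. Payload 4.7 kg.
Tool frame: the origin (TCP) lies on the centre line of the jaws, within the pads' length; the fingertips stand ahead of it and the grasp point (between the pads) lies 2 mm behind it (nose_length is the z of the fingertips in the tool frame, in m); z points along the fingers, y is the line along which they close (so a half turn about z gives the same grasp; the last joint's range is limited). The gripper opens to 87 mm and grips with 3 to 60 N. Pads are 19 mm wide; open, the fingers measure 117 mm over their backs; the gripper's body (75 mm by 190 mm) begins 51 mm behind the grasp point.
Start: joints at [1.328, 0.321, -0.07, 1.45, 0.023, 1.371, -0.057], TCP at [0.165, -0.629, 0.24] pointing down, gripper open.
Joint ranges: [-2.86, 2.86], [-0.3, 2.09], [-1.38, 1.24], [0.06, 2.45], [-1.56, 4.7], [0.09, 2.05], [-2.69, 2.69]. Speed limits (rad/s): [2.57, 2.57, 3.14, 3.14, 3.14, 3.14, 3.14].

INTERFACE

Orientations are given as a rotation vector (axis times angle).
In Python, from bench import * gives the robot as it stands.
- The arm moves only by the tool send_rows, never from a script. Its arguments are lists of equal length, an entry for each row: "xyz": the shift along the tool's x, y, z in mm, a list of three; "dr": the turn, a rotation vector about the tool's x, y, z in rad, a list of three. A call has exactly 10 rows; each row is the pose to reach, as a shift and turn from the pose commanded when the call began, along the tool's axes at that moment; what a row does not reach only later rows make up. A row lasts 1/12 s, in which the tool goes at most 41.7 mm and 7.16 degrees, less where a joint would pass 70% of its speed; a pose out of reach is approached as far as the arm can. A call with a gripper value outside its range is refused whole. "jaw" is the finger opening in mm, from 0 to 87, set as the call begins (left out, the last holds). The fingers move at their own pace and stop on an object; "grip_force" is the grip in N (left out, the last holds). Time passes only in rows, so rows that repeat a pose let the fingers close, or fill a call up. It gives the time, the measured TCP pose, the force, the opening and the grip force at its end, in the units of the state.
- get_state(): the state, without advancing time (a new reading comes with each control period).
- get_image(name): name is "scene" or "side" or "wrist"; returns the picture (384x512x3 uint8, red, green, blue); there is no depth.
- calibration(name): a dict with "vfov" (degrees; the focal length in pixels is half the picture's height over the tangent of half this angle, whatever the lens; pixels are square), "cx", "cy" (the principal point, pixels), "rvec" (rotation vector, rad) and "tvec" (3), from world to camera coordinates, as OpenCV has them; the wrist camera has in their place "hand_eye" (4x4, takes a point from camera to tool coordinates, whose origin is the TCP and whose axes are the flange's). Camera axes: x right, y down, z forward; pixel columns grow to the right and rows downward; lengths in m; the calibration is good to about 2 mm. A picture is of the moment at which its call begins: read the wrist's pose just before it. calibration takes no time and is no camera call.
- close_job(): hands the job in; it is judged then, once.
The state is a dict: "time": time; "joint_positions": joint angles; "qd": joint speeds; "joint_torque": joint torques, N m; "position": TCP position; "tool_rot": TCP orientation; "ft_force": force on the tool from outside, world axes, zero at the start; "torque": the same for the moment, N m; "grip_width": opening from 0.0 (shut) to 1.0 (fully open); "grip_force": force on a finger pad.
Only numpy, scipy, OpenCV 4.12 (cv2) and the standard library are available. Lean on these libraries where they do the work, as an engineer would, in place of code of your own. Each camera call takes 0.05 s, during which the arm holds its last target. There are 200 camera calls.

TASK

Make up the two planting kits. In the wooden tray lay the red dibber and the green seed tin; in the dark grey tray set the clay saucer with the celadon pot standing upright in it, and beside them the yellow seed tin. Everything lies flat on its tray floor and tins stand lid up; set the pot and saucer down rather than dropping them, and leave the blue tin and the hand fork where they are.

Things in the scene. Friction and masses are not known exactly. Their poses are not given: they have to be found in the camera images.
- wooden_tray: light wooden kit tray, open, rectangular, fixed to the counter: outside 242 mm (x) by 172 mm (y) by 20 mm high, walls 6 mm, floor 5 mm thick, so its inner floor is 230 by 160 mm and the walls stand 15 mm above it; origin at the centre of its underside on the counter, z up. It receives the dibber and the green tin.
- grey_tray: dark grey plastic kit tray, open, rectangular, fixed to the counter: outside 242 mm (x) by 172 mm (y) by 20 mm high, walls 6 mm, floor 5 mm thick, so its inner floor is 230 by 160 mm and the walls stand 15 mm above it; origin at the centre of its underside on the counter, z up. It receives the saucer with the pot in it, and the yellow tin.
- green_tin: green seed tin, lid closed: a rigid block 90 mm long (x), 46 wide (y), 32 high; origin at the centre of its underside, z up, 100 g. Starts on a fixed cork mat 3 mm thick in a row of three, long sides touching (no room for a finger), short ends free; pushed on an end it slides along x. Goes in the wooden tray.
- yellow_tin: yellow seed tin, lid closed: a rigid block 90 mm long (x), 46 wide (y), 32 high; origin at the centre of its underside, z up, 100 g. Starts on a fixed cork mat 3 mm thick in a row of three, long sides touching (no room for a finger), short ends free; pushed on an end it slides along x. Goes in the dark grey tray.
- blue_tin: blue seed tin, lid closed: a rigid block 90 mm long (x), 46 wide (y), 32 high; origin at the centre of its underside, z up, 100 g. Starts on a fixed cork mat 3 mm thick in a row of three, long sides touching (no room for a finger), short ends free; pushed on an end it slides along x. Stays here, upright; a shift of a few cm from handling its neighbours does no harm.
- dibber: red plastic dibber lying on the counter, 155 mm long, 60 g; origin on its long axis at mid length, 10 mm above what it lies on; x points along it to the spike's tip. From x = -78 to +2 mm it is a flat-sided grip 30 mm wide (y) and 20 mm thick (z); from there a round spike tapers from 19 mm to 6 mm diameter. Its centre of mass is about 25 mm from the origin towards the grip end (x = -25 mm).
- pot: small celadon (pale green) glazed pot, empty, standing upright: 58 mm high, foot 38 mm across, widening to a straight collar 58 mm across over the top 15 mm, wall 4 mm; origin at the centre of its underside, z up; about 140 g.
- saucer: round terracotta saucer, open side up: 68 mm across outside with an upright side, 18 mm high, floor 4 mm thick, inner floor about 54 mm across, wall 4 mm; origin at the centre of its underside, z up; about 80 g.
- weeding_fork: stainless hand fork with a wooden handle, about 270 mm long, up to 25 mm high, lying across the far side; origin under the middle of its neck, x points along it to the tines. Leave it alone.
Things that resemble listed ones, but are neither listed nor needed, are in the scene too. There is more than one size of the green_tin; the one meant has the size given above.

How it is judged:
By the outcome, as a careful person would: the job done as asked, in the order asked, and still so for the second after the job is handed in, with the robot touching nothing.
It also fails if it takes over 136 s, if anything falls off the work surface, if the arm or the gripper's body presses on something with over 40 N, if the wrist force passes 120 N, or if a joint passes its speed limit or range.

## Working session

There is one attempt and no reset: what is moved stays moved. The work goes in short steps, Python scripts to look and compute and a tool call to move; the robot and the scene stay as the last step left them, time stands still between calls to the robot, and variables do not carry over. Pictures are saved under pics/ and viewed, at most 14 in all, crops included, and the job is handed in when it is done.

Besides the shell and the picture viewer there is one more tool, called after "Emit:" as a command line: name --argument value ..., lists and objects as JSON in quotes. send_rows: Moves the arm, as the interface text tells. Its arguments: {"type":"object","properties":{"xyz":{"type":"array"},"dr":{"type":"array"},"jaw":{"type":"number"},"grip_force":{"type":"number"}},"required":["xyz","dr"]}

```bash
ls; mkdir -p pics; python3 - <<'E'
from bench import *
import cv2,numpy as np
s=get_state();print(s)
for n in("scene","side","wrist"):
    print(n,calibration(n))
a=get_image("scene");b=get_image("side")
cv2.imwrite("pics/scene0.png",a[...,::-1]);cv2.imwrite("pics/side0.png",b[...,::-1])
cv2.imwrite("pics/sc0x.png",cv2.resize(a[...,::-1],(800,600),interpolation=cv2.INTER_CUBIC))
cv2.imwrite("pics/si0x.png",cv2.resize(b[...,::-1],(800,600),interpolation=cv2.INTER_CUBIC))
E
```

```text
pics
{'time': 0.0, 'joint_positions': array([ 1.32810997,  0.32178987, -0.07008271,  1.45167644,  0.02259091,
        1.37077995, -0.0568984 ]), 'qd': array([ 1.29157357e-03,  1.10151168e-04,  2.15085969e-04, -9.80190338e-05,
        5.86346612e-04, -8.26034274e-04,  2.48808950e-04]), 'joint_torque': array([ 7.24035181e-05, -4.91292071e+01, -4.03772732e-01, -3.12525809e+01,
       -6.40113931e-02,  4.37561644e-02,  1.41143446e-04]), 'position': array([ 0.16490682, -0.62819915,  0.23848225]), 'tool_rot': array([-3.11390554e+00, -4.02060773e-01,  5.14703449e-04]), 'ft_force': array([0.00977245, 0.18112273, 0.1282524 ]), 'torque': array([ 0.00430383, -0.03500603,  0.04316258]), 'grip_force': 0.0, 'grip_width': 0.9993931948296484}
scene {'vfov': 45.54780043356189, 'cx': 243.08830719130682, 'cy': 199.0191328962557, 'rvec': array([ 1.7752859 ,  1.95600502, -0.64458292]), 'tvec': array([ 0.03191843, -0.3831703 ,  1.48450516])}
side {'vfov': 52.41665629621756, 'cx': 260.5675281597154, 'cy': 188.92765385354144, 'rvec': array([ 2.09866299, -0.09343684,  0.05478756]), 'tvec': array([-0.50084872,  0.0547797 ,  1.01124338])}
wrist {'vfov': 71.99439942323107, 'cx': 254.10209477173262, 'cy': 191.7243075801491, 'hand_eye': array([[ 3.42521895e-04, -9.57319010e-01, -2.89033208e-01,
         7.98109081e-02],
       [ 9.99999922e-01,  3.84626932e-04, -8.88783892e-05,
         8.85024001e-04],
       [ 1.96254928e-04, -2.89033155e-01,  9.57319067e-01,
        -1.44698986e-01],
       [ 0.00000000e+00,  0.00000000e+00,  0.00000000e+00,
         1.00000000e+00]])}
```

View pics/sc0x.png

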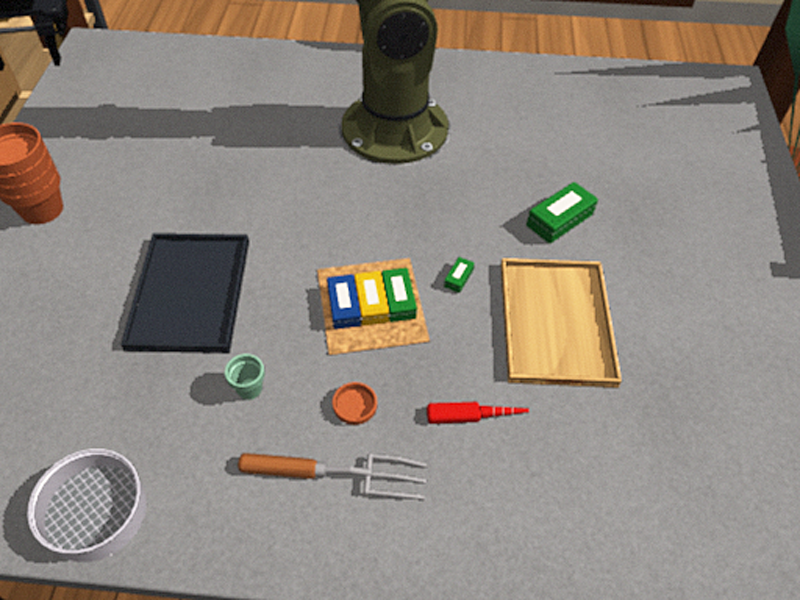

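View pics/si0x.png

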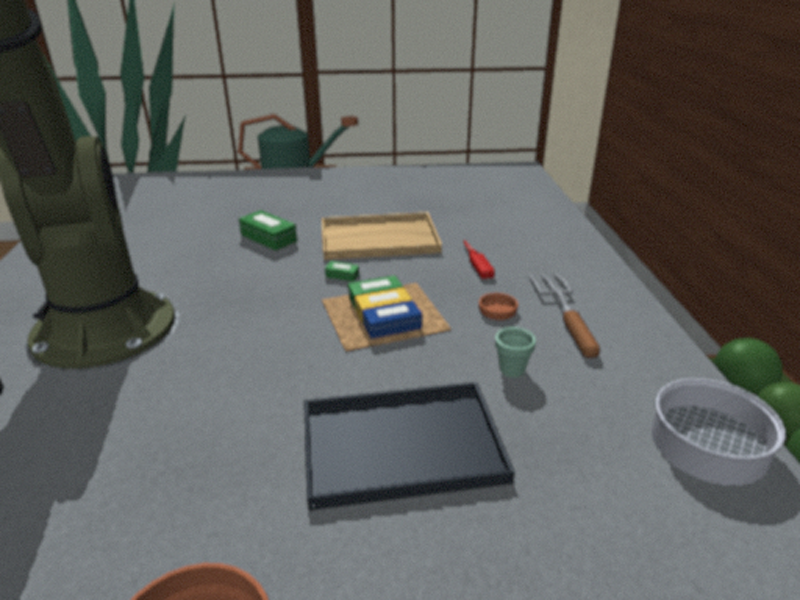

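The scene view (800x600 scaled) shows three green tin candidates: a big one at (563,210), a tiny one at (459,273) and the one in the row at (400,293), which I choose. Next to it are yellow (372,297) and blue (344,300). The red dibber is at (478,411), the saucer at (355,403), the pot at (245,375), the wooden tray at (560,320) and the grey tray at (187,292). Other lookalikes are the stacked terracotta pots at (28,175) and the sieve at (85,505); neither is needed.

```bash
cat > h.py <<'E'
from bench import *
import bench,cv2,numpy as np
from scipy.spatial.transform import Rotation as R
def cam(n,s=None):
    c=calibration(n);f=192/np.tan(np.radians(c["vfov"]/2));K=np.array([[f,0,c["cx"]],[0,f,c["cy"]],[0,0,1]])
    if n!="wrist":
        Rw=R.from_rotvec(c["rvec"]).as_matrix().T;return K,Rw,-Rw@c["tvec"]
    H=np.array(c["hand_eye"]);Rt=R.from_rotvec(s["tool_rot"]).as_matrix()
    return K,Rt@H[:3,:3],s["position"]+Rt@H[:3,3]
def cast(C,uv,z):
    K,Rw,o=C;uv=np.atleast_2d(uv).astype(float)
    d=np.c_[uv,np.ones(len(uv))]@np.linalg.inv(K).T@Rw.T
    return (o+d*((z-o[2])/d[:,2])[:,None])[:,:2]
def proj(C,P):
    K,Rw,o=C;p=(np.atleast_2d(P)-o)@Rw@K.T;return p[:,:2]/p[:,2:]
def blobs(im,lo,hi,amin=60):
    h=cv2.cvtColor(im,cv2.COLOR_RGB2HSV);m=cv2.inRange(h,np.array(lo),np.array(hi))
    cs,_=cv2.findContours(m,cv2.RETR_EXTERNAL,cv2.CHAIN_APPROX_NONE)
    return sorted([c[:,0] for c in cs if cv2.contourArea(c)>=amin],key=lambda c:-len(c))
def rect(C,c,z):
    p=cast(C,c,z)*1000;r=cv2.minAreaRect(p.astype(np.float32));return np.round(r[0],1),np.round(r[1],1),round(r[2],1)
E
python3 - <<'E'
from h import *
print([x for x in dir(bench) if not x.startswith('__')], getattr(bench,'nose_length',None))
im=cv2.imread("pics/scene0.png")[...,::-1].copy();C=cam("scene")
for n,lo,hi,z in [("red",(0,200,120),(5,255,255),.01),("terra",(4,120,60),(14,225,255),.018),("pot",(65,30,60),(85,160,255),.058),
 ("green",(50,150,30),(75,255,255),.035),("yellow",(20,170,80),(32,255,255),.035),("blue",(105,120,30),(125,255,255),.035),("grey",(95,30,0),(130,255,62),.02),("wood",(10,60,90),(24,170,255),.02)]:
    for c in blobs(im,lo,hi)[:6]: print(n,c.mean(0).round(),len(c),rect(C,c,z))
E
```

```text
['MotionError', 'calibration', 'close_job', 'get_image', 'get_state', 'nose_length'] 0.017
red [293. 263.] 94 (array([660.6, 152.9]), array([29.2, 95.1]), 5.5)
terra [382.  23.] 515 (array([-342.5,  449.1]), array([158.3, 788.2]), 0.0)
terra [152.  12.] 422 (array([-342.1, -427.3]), array([157.6, 659.1]), 0.0)
terra [ 52. 380.] 242 (array([ 968.7, -316.7]), array([ 21.3, 225. ]), 5.5)
terra [ 17. 110.] 164 (array([ 212.4, -693.9]), array([314.9, 108.4]), 23.1)
terra [177. 298.] 114 (array([ 775.8, -104.4]), array([ 28.6, 111.1]), 0.2)
terra [509.  78.] 85 (array([-74.9, 818.1]), array([ 11.1, 225.7]), 72.2)
pot [157. 240.] 77 (array([ 657.6, -170.9]), array([79.9, 55.9]), 11.1)
pot [508.  13.] 58 (array([-387.8,  867.6]), array([ 26.4, 173.6]), 76.4)
green [256. 191.] 120 (array([463.7,  44.8]), array([104.3,  44. ]), 13.9)
green [359. 135.] 101 (array([247.5, 321.7]), array([ 76.7, 147.3]), 44.7)
green [293. 175.] 54 (array([412.7, 140.6]), array([31.1, 69. ]), 68.8)
yellow [238. 190.] 96 (array([474.2,   0.7]), array([107.9,  46. ]), 14.6)
blue [220. 193.] 93 (array([487. , -44.5]), array([105.5,  44.9]), 14.6)
grey [119. 190.] 321 (array([ 477. , -311.3]), array([249.9, 173.8]), 4.3)
grey [35.  5.] 101 (array([-325. , -848.7]), array([96.6, 57.6]), 17.0)
wood [381.  23.] 484 (array([-339.5,  444.4]), array([787. , 165.9]), 89.9)
wood [149.  12.] 376 (array([-339. , -426.2]), array([166.6, 657.8]), 0.0)
wood [358. 213.] 347 (array([477.3, 306. ]), array([253.6, 174.6]), 2.6)
wood [237. 196.] 230 (array([477.5,  -1. ]), array([179.5, 164.3]), 14.6)
wood [10. 50.] 181 (array([ -81.9, -817.7]), array([341.6, 109.8]), 23.1)
wood [507.  77.] 126 (array([-90.4, 807.9]), array([ 36.1, 193.8]), 76.4)
```

Emit:
send_rows --xyz '[[300,-255,-60],[300,-255,-60],[300,-255,-60],[300,-255,-60],[300,-255,-60],[300,-255,-60],[300,-255,-60],[300,-255,-60],[300,-255,-60],[300,-255,-60]]' --dr '[[0,0,0],[0,0,0],[0,0,0],[0,0,0],[0,0,0],[0,0,0],[0,0,0],[0,0,0],[0,0,0],[0,0,0]]'

```text
time: 0.93
position: [0.3934, -0.3009, 0.3003]
tool_rot: [-3.114, -0.411, -0.003]
ft_force: [0.9, 0.9, 1.2]
grip_width: 0.997
grip_force: 0.0
```

Emit:
send_rows --xyz '[[300,-255,-60],[300,-255,-60],[300,-255,-60],[300,-255,-60],[300,-255,-60],[300,-255,-60],[300,-255,-60],[300,-255,-60],[300,-255,-60],[300,-255,-60]]' --dr '[[0,0,0],[0,0,0],[0,0,0],[0,0,0],[0,0,0],[0,0,0],[0,0,0],[0,0,0],[0,0,0],[0,0,0]]'

```text
time: 1.77
position: [0.6171, 0.0222, 0.3594]
tool_rot: [-3.112, -0.409, -0.001]
ft_force: [0.0, 0.6, 0.4]
grip_width: 0.998
grip_force: 0.0
```

```bash
python3 - <<'E'
from h import *
s=get_state();print(s["time"],s["position"],s["tool_rot"],s["joint_positions"].round(2))
im=get_image("wrist");cv2.imwrite("pics/w1.png",im[...,::-1]);cv2.imwrite("pics/w1x.png",cv2.resize(im[...,::-1],(800,600)))
np.save("w1.npy",np.r_[s["position"],s["tool_rot"]])
E
```

```text
1.7667 [0.61710959 0.02219189 0.35942928] [-3.11174088e+00 -4.09422416e-01 -1.09626269e-03] [ 0.47  0.29 -0.7   1.31  0.18  1.6  -1.52]
```

View pics/w1x.png

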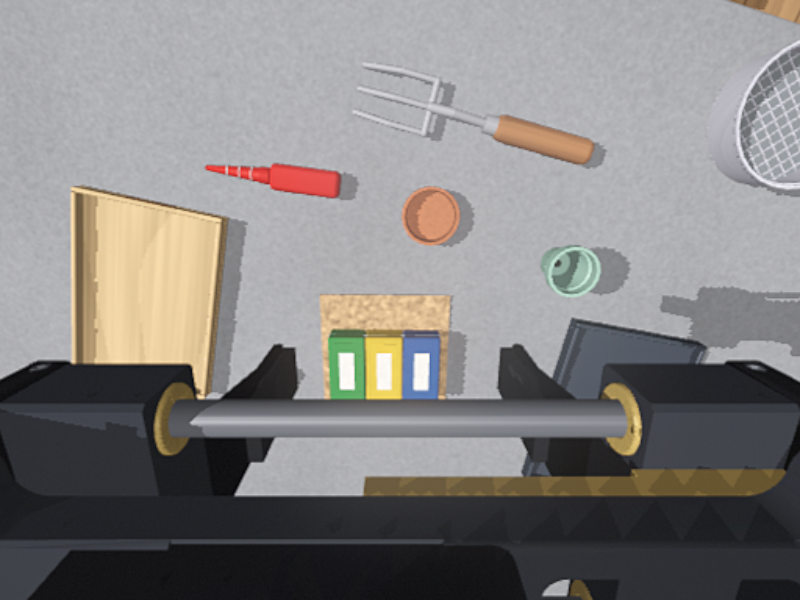

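The wrist view shows the dibber at (300,178), saucer at (431,215), pot at (571,270), tins from green to blue at (346,365), (384,365) and (421,365), the mat edge at row 295, and parts of both trays. The gripper body hides the lower third.

```bash
python3 - <<'E'
from h import *
v=np.load("w1.npy");C=cam("wrist",dict(position=v[:3],tool_rot=v[3:]))
im=cv2.imread("pics/w1.png")[...,::-1].copy()
for n,lo,hi,zs in [("red",(0,180,90),(5,255,255),(.01,.02)),("saucer",(4,90,60),(14,225,255),(.018,)),("pot",(65,25,60),(90,160,255),(.058,)),
 ("green",(50,150,30),(75,255,255),(.035,)),("yellow",(20,170,80),(32,255,255),(.035,)),("blue",(105,130,50),(118,255,255),(.035,)),("mat",(12,60,90),(22,170,255),(.003,)),]:
    for c in blobs(im,lo,hi,150)[:4]:
        top=cast(C,[c[c[:,1].argmin()]],zs[0])*1000
        print(n,c.mean(0).round(),[rect(C,c,z) for z in zs],"far row",c[:,1].min(),top.round())
# wood/dark tray rim corners by pixel (800px view /1.5625)
P=np.array([[72,187],[227,217],[204,397],[573,320],[705,345]])/1.5625
print(cast(C,P,.02).round(4)*1000)
# scene-camera: rims ellipse, tin top labels, trays
im2=cv2.imread("pics/scene0.png")[...,::-1].copy();S=cam("scene")
for n,lo,hi,z,amin in [("saucer",(4,90,60),(14,225,255),.018,200),("pot",(65,25,60),(90,160,255),.058,200),("white",(0,0,200),(180,60,255),.035,40)]:
    for c in blobs(im2,lo,hi,amin):
        m=c.mean(0)
        if 100<m[0]<420 and 120<m[1]<300: print("S",n,m.round(),rect(S,c,z))
for n,lo,hi in [("grey",(95,30,0),(130,255,62)),("wood",(10,60,90),(24,170,255))]:
    c=[c for c in blobs(im2,lo,hi,3000) if 150<c[:,1].mean()<230 and not 200<c[:,0].mean()<300][0]
    q=cv2.boxPoints(cv2.minAreaRect(cast(S,c,.02).astype(np.float32)*1000));ap=cv2.approxPolyDP(cv2.convexHull(c),6,True)[:,0]
    print(n,ap.tolist(),(cast(S,ap,.02)*1000).round().tolist())
E
```

```text
saucer [347.  89.] [(array([ 771.7, -103.2]), array([ 26.9, 109.8]), 0.1)] far row 74 [[783. -49.]]
saucer [275. 138.] [(array([660.1,  -5.4]), array([64.1, 65.4]), 15.0)] far row 120 [[689.  12.]]
pot [365. 172.] [(array([ 647.9, -168.7]), array([63. , 59.3]), 40.1)] far row 157 [[ 672. -154.]]
mat [366. 310.] [(array([ 347.3, -314.3]), array([ 43.9, 608.2]), 15.2)] far row 300 [[ 391. -390.]]
mat [ 94. 185.] [(array([465.1, 313.2]), array([253.6, 185. ]), 2.1)] far row 119 [[584. 408.]]
mat [247. 217.] [(array([479. ,   2.4]), array([148.8, 164.8]), 14.5)] far row 188 [[531. 100.]]
mat [347.  89.] [(array([ 774.1, -107.7]), array([ 27.2, 113.3]), 0.3)] far row 74 [[786. -53.]]
[[ 586.3  395.8]
 [ 598.5  221. ]
 [ 357.4  216.6]
 [ 584.5 -212.5]
 [ 596.6 -385.9]]
S saucer [178. 298.] (array([ 775.8, -104.4]), array([ 29.9, 112. ]), 0.1)
S saucer [227. 257.] (array([664.1,  -5.8]), array([71.8, 67.4]), 21.8)
S pot [157. 240.] (array([ 657.6, -170.9]), array([79.9, 55.9]), 11.1)
S white [361. 130.] (array([225.6, 327.3]), array([26.3, 69.3]), 45.0)
S white [219. 189.] (array([475.2, -47.6]), array([51. , 18.4]), 15.2)
S white [237. 186.] (array([463.4,  -2.3]), array([50.3, 17.9]), 15.2)
S white [255. 184.] (array([452. ,  42.8]), array([50. , 18.9]), 13.9)
grey [[157, 151], [146, 224], [79, 223], [98, 150]] [[349.0, -239.0], [591.0, -216.0], [604.0, -382.0], [361.0, -404.0]]
wood [[321, 165], [384, 168], [396, 247], [325, 244]] [[357.0, 216.0], [351.0, 386.0], [598.0, 393.0], [606.0, 224.0]]
```

```bash
python3 - <<'E'
from h import *
v=np.load("w1.npy");C=cam("wrist",dict(position=v[:3],tool_rot=v[3:]))
im=cv2.imread("pics/w1.png")[...,::-1].copy()
h=cv2.cvtColor(im,cv2.COLOR_RGB2HSV)
print(h[115,195],h[235,221],h[235,233],h[235,280])
m=(((h[...,0]<6)|(h[...,0]>172))&(h[...,1]>130)&(h[...,2]>60)).astype(np.uint8)
m=cv2.morphologyEx(m,cv2.MORPH_CLOSE,np.ones((9,9)))
cs=sorted(cv2.findContours(m,0,1)[0],key=len)[-2:]
for c in cs:
    p=c[:,0];print(p.mean(0),rect(C,p,.01),rect(C,p,.02))
    l=p[p[:,0].argmin()];r=p[p[:,0].argmax()];print(cast(C,[l,r],.01)*1000)
q=np.array([[340,184],[206,167]])/1.5625;print(cast(C,q,.01)*1000)
# tins' +x top edge, tin side edges
q=np.array([[329,331],[366,331],[403,331],[440,331]])/1.5625;print(cast(C,q,.035)*1000)
E
```

```text
[  1 169 232] [ 17   7 251] [ 61  73 102] [110 116 165]
[176.4972973  112.78378378] (array([656.2, 181.4]), array([ 28.8, 153.3]), 7.2) (array([657. , 178.6]), array([ 28.3, 150.2]), 7.2)
[[645.76951227 257.3892496 ]
 [672.13670809 106.16990135]]
[[667.75364649 104.07481352]
 [646.36186424 255.9667659 ]]
[[497.71032704  75.88214655]
 [509.40846515  32.46533774]
 [521.09961452 -10.92553284]
 [532.78378141 -54.29048844]]
```

Emit:
send_rows --xyz '[[75,-115,200],[75,-115,200],[75,-115,200],[75,-115,200],[75,-115,200],[75,-115,200],[75,-115,200],[75,-115,200],[75,-115,200],[75,-115,200]]' --dr '[[0,0,0],[0,0,0],[0,0,0],[0,0,0],[0,0,0],[0,0,0],[0,0,0],[0,0,0],[0,0,0],[0,0,0]]' --jaw 70

```text
time: 2.65
position: [0.6605, 0.1456, 0.1616]
tool_rot: [3.115, 0.399, 0.005]
ft_force: [-0.2, -0.8, -0.2]
grip_width: 0.807
grip_force: 0.0
```

Emit:
send_rows --xyz '[[0,0,0],[0,0,0],[0,0,0],[0,0,0],[0,0,0],[0,0,0],[0,0,0],[0,0,0],[0,0,0],[0,0,0]]' --dr '[[0,0,-0.12],[0,0,-0.24],[0,0,-0.36],[0,0,-0.48],[0,0,-0.6],[0,0,-0.72],[0,0,-0.84],[0,0,-0.96],[0,0,-1.08],[0,0,-1.2]]'

```text
time: 3.48
position: [0.6605, 0.1454, 0.1618]
tool_rot: [2.339, 2.093, 0.003]
ft_force: [-0.8, -0.2, -0.5]
grip_width: 0.807
grip_force: 0.0
```

Emit:
send_rows --xyz '[[0,0,0],[0,0,0],[0,0,0],[0,0,0],[0,0,0],[0,0,0],[0,0,0],[0,0,0],[0,0,0],[0,0,0]]' --dr '[[0,0,-0.12],[0,0,-0.24],[0,0,-0.24],[0,0,-0.24],[0,0,-0.24],[0,0,-0.24],[0,0,-0.24],[0,0,-0.24],[0,0,-0.24],[0,0,-0.24]]'

```text
time: 4.32
position: [0.6591, 0.1473, 0.1595]
tool_rot: [2.077, 2.357, -0.0]
ft_force: [0.2, 0.0, 0.7]
grip_width: 0.808
grip_force: 0.0
```

```bash
cat > snap.py <<'E'
import sys
from h import *
s=get_state();M=R.from_rotvec(s["tool_rot"]).as_matrix()
print("t",round(s["time"],2),"pos",(s["position"]*1000).round(1),"yaw",np.degrees(np.arctan2(M[1,0],M[0,0])).round(1),"z",M[:,2].round(3),"q",s["joint_positions"].round(2),"w",round(s["grip_width"]*87,1),"gf",round(s["grip_force"],1))
n=sys.argv[1] if len(sys.argv)>1 else None
if n:
    im=get_image(n);cv2.imwrite(sys.argv[2],im[...,::-1]);np.save(sys.argv[2]+".npy",np.r_[s["position"],s["tool_rot"]])
    cv2.imwrite(sys.argv[2].replace(".png","x.png"),cv2.resize(im[...,::-1],(800,600)))
    if n=="wrist": print("TCP px*1.5625",proj(cam("wrist",s),s["position"])*1.5625)
E
python3 snap.py wrist pics/w2.png
```

```text
t 4.32 pos [659.1 147.3 159.5] yaw 97.2 z [-0. -0. -1.] q [ 0.41  0.61 -0.96  1.46  0.5   1.34 -0.46] w 70.3 gf 0.0
TCP px*1.5625 [[395.72437079 385.33222225]]
```

View pics/w2x.png

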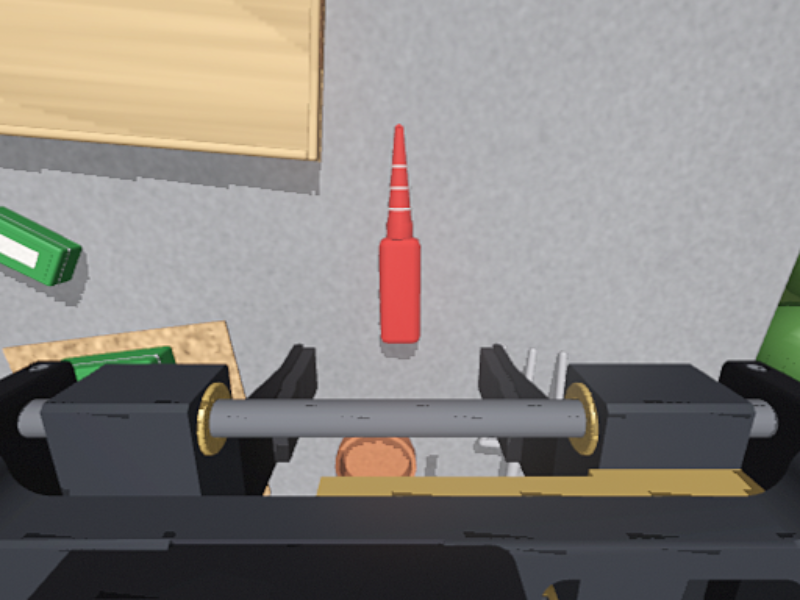

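The dibber is aligned with the jaws, with its grip from row 238 to 342 at column 400 and its tip at (399,125).

```bash
python3 - <<'E'
from h import *
v=np.load("pics/w2.png.npy");s=dict(position=v[:3],tool_rot=v[3:]);C=cam("wrist",s)
P=np.array([[400,238],[400,342],[399,125]])/1.5625
for z in (.01,.02): 
    w=cast(C,P,z);d=np.c_[w,np.full(3,v[2])]-v[:3]
    print((w*1000).round(1).tolist(),(d@R.from_rotvec(v[3:]).as_matrix()*1000).round(1).tolist())
q=np.array([[318,159],[318,0],[0,131]])/1.5625;print(cast(C,q,.02)*1000)
E
```

```text
[[657.1, 183.1], [667.3, 103.9], [646.9, 256.9]] [[35.7, 2.5, -0.0], [-44.1, 2.7, 0.0], [110.3, 1.6, -0.0]]
[[656.9, 184.5], [666.7, 108.1], [647.0, 255.8]] [[37.2, 2.4, -0.0], [-39.9, 2.6, 0.0], [109.2, 1.6, -0.0]]
[[597.2599477  228.82579748]
 [590.94379987 317.57616452]
 [393.97858508 220.16516437]]
```

Emit:
send_rows --xyz '[[5,2,40],[5,2,80],[5,2,110],[5,2,125],[5,2,132],[5,2,139],[5,2,139],[5,2,139],[5,2,139],[5,2,139]]' --dr '[[0,0,0],[0,0,0],[0,0,0],[0,0,0],[0,0,0],[0,0,0],[0,0,0],[0,0,0],[0,0,0],[0,0,0]]'

```text
time: 5.2
position: [0.6616, 0.1528, 0.0223]
tool_rot: [2.076, 2.355, 0.003]
ft_force: [-0.2, 0.5, -0.9]
grip_width: 0.806
grip_force: 0.0
```

Emit:
send_rows --xyz '[[0,0,0],[0,0,0],[0,0,0],[0,0,0],[0,0,0],[0,0,0],[0,0,0],[0,0,0],[0,0,0],[0,0,0]]' --dr '[[0,0,0],[0,0,0],[0,0,0],[0,0,0],[0,0,0],[0,0,0],[0,0,0],[0,0,0],[0,0,0],[0,0,0]]' --jaw 0 --grip_force 25

```text
time: 6.03
position: [0.6605, 0.1525, 0.0204]
tool_rot: [-2.077, -2.357, 0.0]
ft_force: [0.4, 0.7, -0.2]
grip_width: 0.345
grip_force: 25.0
```

Emit:
send_rows --xyz '[[0,0,-30],[0,0,-60],[0,0,-90],[0,0,-100],[0,0,-100],[0,0,-100],[0,0,-100],[0,0,-100],[0,0,-100],[0,0,-100]]' --dr '[[0,0,0],[0,0,0],[0,0,0],[0,0,0],[0,0,0],[0,0,0],[0,0,0],[0,0,0],[0,0,0],[0,0,0]]'

```text
time: 6.87
position: [0.6599, 0.1522, 0.1192]
tool_rot: [-2.076, -2.356, 0.002]
ft_force: [0.5, 0.0, -0.6]
grip_width: 0.343
grip_force: 25.0
```

```bash
python3 snap.py
```

```text
t 6.87 pos [659.9 152.2 119.2] yaw 97.2 z [-0.002 -0.    -1.   ] q [ 0.39  0.64 -0.94  1.49  0.53  1.28 -0.48] w 29.9 gf 25.0
```

Emit:
send_rows --xyz '[[13,-14,0],[26,-28,0],[39,-42,0],[52,-56,0],[65,-70,0],[78,-84,0],[91,-98,0],[104,-112,0],[117,-126,0],[130,-140,0]]' --dr '[[0,0,-0.12],[0,0,-0.24],[0,0,-0.36],[0,0,-0.48],[0,0,-0.6],[0,0,-0.72],[0,0,-0.84],[0,0,-0.96],[0,0,-1.08],[0,0,-1.2]]'

```text
time: 7.7
position: [0.5044, 0.2642, 0.1202]
tool_rot: [-0.374, -3.119, 0.0]
ft_force: [-0.1, -0.0, -0.3]
grip_width: 0.337
grip_force: 25.0
```

Emit:
send_rows --xyz '[[0,0,0],[0,0,0],[0,0,0],[0,0,0],[0,0,10],[0,0,20],[0,0,30],[0,0,30],[0,0,30],[0,0,30]]' --dr '[[0,0,-0.1],[0,0,-0.2],[0,0,-0.29],[0,0,-0.29],[0,0,-0.29],[0,0,-0.29],[0,0,-0.29],[0,0,-0.29],[0,0,-0.29],[0,0,-0.29]]'

```text
time: 8.53
position: [0.5052, 0.264, 0.0904]
tool_rot: [0.071, -3.141, -0.0]
ft_force: [0.2, -0.5, -0.5]
grip_width: 0.346
grip_force: 25.0
```

```bash
python3 snap.py wrist pics/w3.png
```

```text
t 8.53 pos [505.2 264.   90.4] yaw -177.4 z [-0.  0. -1.] q [ 0.46  0.65 -1.29  1.79  0.66  1.22  0.6 ] w 30.1 gf 25.0
TCP px*1.5625 [[398.90978882 385.98391308]]
```

View pics/w3x.png

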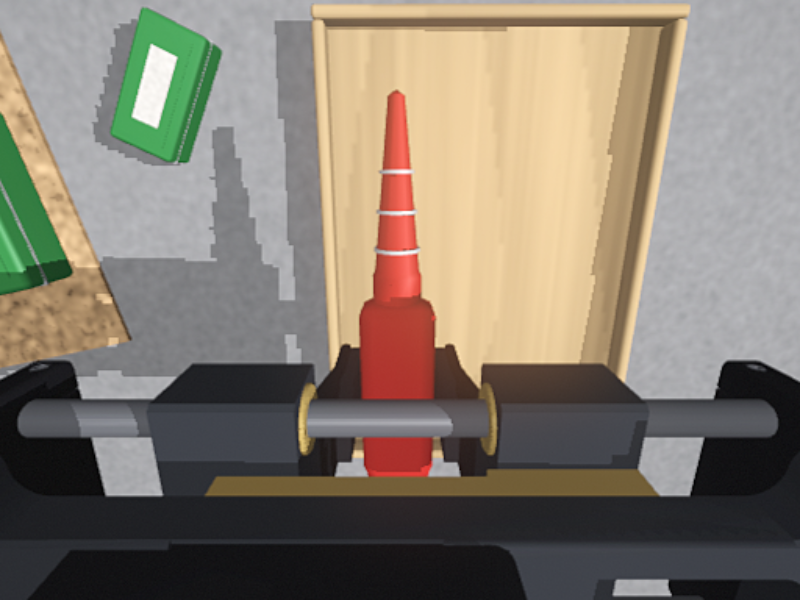

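Emit:
send_rows --xyz '[[0,0,20],[0,0,40],[0,0,50],[0,0,56],[0,0,60],[0,0,62],[0,0,64],[0,0,64],[0,0,64],[0,0,64]]' --dr '[[0,0,0],[0,0,0],[0,0,0],[0,0,0],[0,0,0],[0,0,0],[0,0,0],[0,0,0],[0,0,0],[0,0,0]]'

```text
time: 9.42
position: [0.5056, 0.264, 0.027]
tool_rot: [-0.071, 3.14, 0.0]
ft_force: [0.6, -0.0, -0.9]
grip_width: 0.34
grip_force: 25.0
```

Emit:
send_rows --xyz '[[0,0,0],[0,0,0],[0,0,0],[0,0,0],[0,0,0],[0,0,0],[0,0,0],[0,0,0],[0,0,0],[0,0,0]]' --dr '[[0,0,0],[0,0,0],[0,0,0],[0,0,0],[0,0,0],[0,0,0],[0,0,0],[0,0,0],[0,0,0],[0,0,0]]' --jaw 38

```text
time: 10.25
position: [0.5053, 0.2638, 0.0265]
tool_rot: [0.071, -3.141, 0.0]
ft_force: [-0.9, -0.0, 0.6]
grip_width: 0.435
grip_force: 0.0
```

Emit:
send_rows --xyz '[[0,0,-20],[0,0,-60],[0,0,-100],[0,0,-140],[0,0,-140],[0,0,-140],[0,0,-140],[0,0,-140],[0,0,-140],[0,0,-140]]' --dr '[[0,0,0],[0,0,0],[0,0,0],[0,0,0],[0,0,0],[0,0,0],[0,0,0],[0,0,0],[0,0,0],[0,0,0]]' --jaw 38

```text
time: 11.08
position: [0.5047, 0.2634, 0.1653]
tool_rot: [0.071, -3.139, 0.001]
ft_force: [0.9, -0.6, -0.0]
grip_width: 0.437
grip_force: 0.0
```

```bash
python3 snap.py wrist pics/w4.png
```

```text
t 11.08 pos [504.7 263.4 165.3] yaw -177.4 z [-0.002 -0.001 -1.   ] q [ 0.5   0.55 -1.33  1.72  0.55  1.32  0.68] w 38.0 gf 0.0
TCP px*1.5625 [[398.90976705 385.98133072]]
```

View pics/w4x.png

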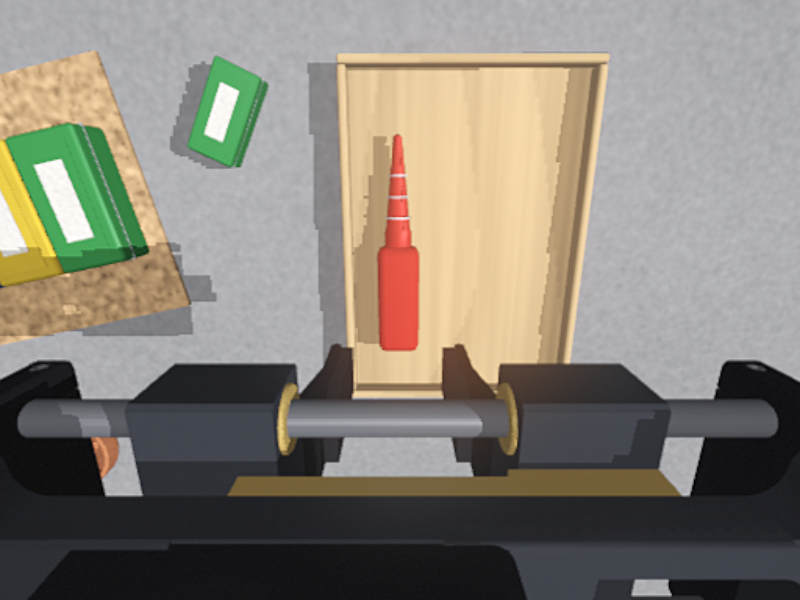

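The dibber lies flat in the wooden tray, from (398,135) to (398,348). In the same picture the row's green tin is at (75,195), and the tiny lookalike is at (228,110) with the same label but about half the size.

Emit:
send_rows --xyz '[[12,-35,2],[25,-70,5],[37,-105,8],[50,-140,10],[65,-175,12],[75,-205,15],[85,-225,15],[85,-225,15],[85,-225,15],[85,-225,15]]' --dr '[[0,0,-0.03],[0,0,-0.06],[0,0,-0.1],[0,0,-0.15],[0,0,-0.21],[0,0,-0.21],[0,0,-0.21],[0,0,-0.21],[0,0,-0.21],[0,0,-0.21]]' --jaw 0

```text
time: 11.97
position: [0.4306, 0.035, 0.1515]
tool_rot: [-0.398, 3.116, -0.002]
ft_force: [0.0, 0.6, -0.3]
grip_width: 0.002
grip_force: 0.0
```

Emit:
send_rows --xyz '[[4,0,3],[8,0,6],[12,0,9],[16,0,12],[20,0,15],[24,0,18],[28,0,20],[30,0,20],[30,0,20],[30,0,20]]' --dr '[[0,0.1,0],[0,0.2,0],[0,0.3,0],[0,0.4,0],[0,0.4,0],[0,0.4,0],[0,0.4,0],[0,0.4,0],[0,0.4,0],[0,0.4,0]]'

```text
time: 12.8
position: [0.4016, 0.0269, 0.1324]
tool_rot: [0.347, -2.724, 0.074]
ft_force: [-0.1, -0.3, 0.5]
grip_width: 0.003
grip_force: 0.0
```

```bash
python3 - <<'E'
from h import *
v=np.load("pics/w4.png.npy");C=cam("wrist",dict(position=v[:3],tool_rot=v[3:]))
P=np.array([[12,138],[73,123],[118,258],[62,272],[33,163],[58,157],[92,237],[68,243]])/1.5625
w=cast(C,P,.035)*1000;print(w.round(1).tolist(),"top",w[:4].mean(0),"label",w[4:].mean(0),"len",np.linalg.norm(w[1]-w[2]),np.linalg.norm(w[0]-w[3]),"wid",np.linalg.norm(w[1]-w[0]))
E
python3 snap.py
```

```text
[[414.5, 18.1], [404.0, 57.7], [487.8, 73.0], [499.3, 33.4], [428.8, 28.2], [424.5, 44.7], [474.3, 57.8], [479.1, 41.1]] top [451.38856271  45.55382442] label [451.67230576  42.93269412] len 85.20461725117312 86.2103386436049 wid 40.903136831530134
t 12.8 pos [401.6  26.9 132.4] yaw -165.5 z [-0.374 -0.1   -0.922] q [ 0.83  0.44 -1.18  1.86  0.35  1.53  1.34] w 0.2 gf 0.0
```

Emit:
send_rows --xyz '[[-2,4,9],[-5,4,20],[-8,4,32],[-11,4,44],[-14,4,56],[-18,4,68],[-21,4,80],[-24,4,90],[-26,4,98],[-26,4,98]]' --dr '[[0,0,0],[0,0,0],[0,0,0],[0,0,0],[0,0,0],[0,0,0],[0,0,0],[0,0,0],[0,0,0],[0,0,0]]'

```text
time: 13.63
position: [0.3855, 0.0278, 0.0296]
tool_rot: [0.35, -2.719, 0.07]
ft_force: [-0.1, -1.1, 0.5]
grip_width: 0.006
grip_force: 0.0
```

```bash
python3 snap.py scene pics/s5.png; python3 - <<'E'
import cv2
a=cv2.imread("pics/s5.png");cv2.imwrite("pics/s5c.png",cv2.resize(a[120:260,170:340],None,fx=4,fy=4,interpolation=cv2.INTER_CUBIC))
E
```

```text
t 13.63 pos [385.5  27.8  29.6] yaw -165.3 z [-0.379 -0.098 -0.92 ] q [ 0.74  0.57 -1.08  1.97  0.46  1.36  1.25] w 0.5 gf 0.0
```

View pics/s5c.png

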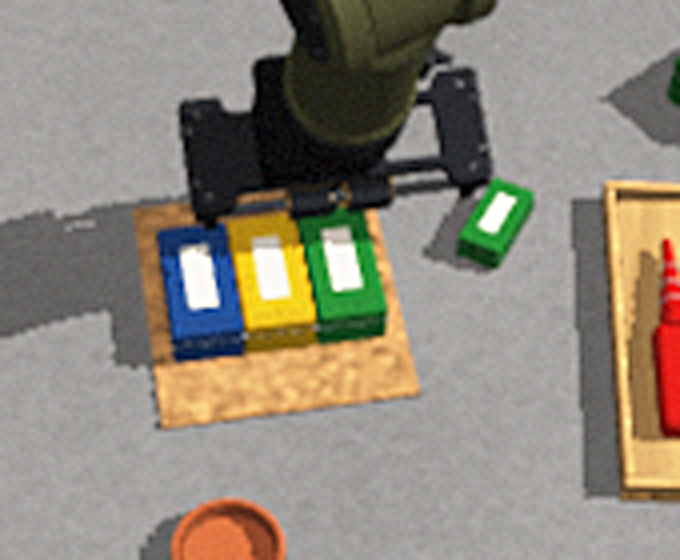

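The crop of the chosen tin shows the closed fingers behind its base-side end at about (325,195), with nothing displaced.

Emit:
send_rows --xyz '[[-6,0,-3],[-12,0,-5],[-18,0,-8],[-24,0,-10],[-31,0,-13],[-38,0,-16],[-45,0,-19],[-52,0,-22],[-62,0,-26],[-62,0,-26]]' --dr '[[0,0,0],[0,0,0],[0,0,0],[0,0,0],[0,0,0],[0,0,0],[0,0,0],[0,0,0],[0,0,0],[0,0,0]]'

```text
time: 14.52
position: [0.4532, 0.0455, 0.0314]
tool_rot: [0.349, -2.721, 0.071]
ft_force: [-3.4, -1.2, 4.4]
grip_width: 0.0
grip_force: 1.8
```

Emit:
send_rows --xyz '[[14,0,6],[14,0,6],[22,0,-14],[30,0,-34],[50,0,-80],[60,0,-104],[60,0,-104],[60,0,-104],[60,0,-104],[60,0,-104]]' --dr '[[0,0,0],[0,0,0],[0,0,0],[0,0,0],[0,0,0],[0,0,0],[0,0,0],[0,0,0],[0,0,0],[0,0,0]]'

```text
time: 15.35
position: [0.4374, 0.0409, 0.1492]
tool_rot: [0.349, -2.721, 0.071]
ft_force: [-0.4, 0.4, -0.6]
grip_width: 0.002
grip_force: 0.0
```

```bash
python3 snap.py scene pics/s6.png; cat > lab.py <<'E'
import sys
from h import *
S=cam("scene");im=cv2.imread(sys.argv[1])[...,::-1].copy()
for c in blobs(im,(0,0,185),(180,70,255),40):
    m=c.mean(0)
    if 150<m[0]<340 and 120<m[1]<300: print("label",m.round(),rect(S,c,.035))
E
python3 lab.py pics/s6.png
```

```text
t 15.35 pos [437.4  40.9 149.2] yaw -165.4 z [-0.378 -0.098 -0.921] q [ 0.73  0.5  -1.14  1.75  0.37  1.59  1.31] w 0.2 gf 0.0
label [246. 295.] (array([761. ,  51.5]), array([ 28. , 104.6]), 14.2)
label [156. 236.] (array([ 633. , -179.6]), array([59.5, 56.8]), 48.9)
label [259. 203.] (array([510.1,  58. ]), array([51.4, 19.5]), 14.9)
label [220. 189.] (array([474.9, -46. ]), array([50.8, 18.3]), 12.1)
label [237. 186.] (array([463.7,  -2.4]), array([50.5, 18.6]), 12.7)
```

Emit:
send_rows --xyz '[[-20,-2,0],[-40,-2,1],[-60,-2,1],[-80,-2,2],[-97,-2,2],[-97,-2,2],[-97,-2,2],[-97,-2,2],[-97,-2,2],[-97,-2,2]]' --dr '[[0,-0.08,0],[0,-0.16,0],[0,-0.24,0],[0,-0.32,0],[0,-0.396,0],[0,-0.396,0],[0,-0.396,0],[0,-0.396,0],[0,-0.396,0],[0,-0.396,0]]' --jaw 70

```text
time: 16.23
position: [0.5238, 0.0618, 0.1106]
tool_rot: [0.4, -3.111, 0.0]
ft_force: [-0.5, 0.3, -0.4]
grip_width: 0.68
grip_force: 0.0
```

```bash
python3 snap.py
```

```text
t 16.23 pos [523.8  61.8 110.6] yaw -165.4 z [-0.005 -0.001 -1.   ] q [ 0.86  0.42 -1.21  1.87  0.43  1.15  1.32] w 59.2 gf 0.0
```

Emit:
send_rows --xyz '[[0,0,0],[0,0,15],[0,0,35],[0,0,55],[0,0,68],[0,0,76],[0,0,82],[0,0,85],[0,0,85],[0,0,85]]' --dr '[[0,0,0],[0,0,0],[0,0,0],[0,0,0],[0,0,0],[0,0,0],[0,0,0],[0,0,0],[0,0,0],[0,0,0]]'

```text
time: 17.07
position: [0.5239, 0.0617, 0.026]
tool_rot: [0.4, -3.113, 0.001]
ft_force: [0.5, -0.5, 0.3]
grip_width: 0.802
grip_force: 0.0
```

Emit:
send_rows --xyz '[[0,0,0],[0,0,0],[0,0,0],[0,0,0],[0,0,0],[0,0,0],[0,0,0],[0,0,0],[0,0,0],[0,0,0]]' --dr '[[0,0,0],[0,0,0],[0,0,0],[0,0,0],[0,0,0],[0,0,0],[0,0,0],[0,0,0],[0,0,0],[0,0,0]]' --jaw 0 --grip_force 35

```text
time: 17.9
position: [0.5236, 0.0618, 0.0258]
tool_rot: [0.4, -3.112, 0.001]
ft_force: [-0.6, 1.9, 4.3]
grip_width: 0.527
grip_force: 34.9
```

Emit:
send_rows --xyz '[[0,0,-10],[0,0,-30],[0,0,-60],[0,0,-90],[0,0,-90],[0,0,-90],[0,0,-90],[0,0,-90],[0,0,-90],[0,0,-90]]' --dr '[[0,0,0],[0,0,0],[0,0,0],[0,0,0],[0,0,0],[0,0,0],[0,0,0],[0,0,0],[0,0,0],[0,0,0]]'

```text
time: 18.73
position: [0.523, 0.0615, 0.1145]
tool_rot: [0.399, -3.11, 0.0]
ft_force: [0.5, 1.3, -1.0]
grip_width: 0.524
grip_force: 34.9
```

```bash
python3 snap.py scene pics/s7.png;python3 lab.py pics/s7.png
```

```text
t 18.73 pos [523.   61.5 114.5] yaw -165.4 z [-0.006 -0.001 -1.   ] q [ 0.86  0.41 -1.21  1.87  0.42  1.16  1.33] w 45.6 gf 34.9
label [246. 296.] (array([761.3,  50.5]), array([ 28. , 106.8]), 14.2)
label [156. 236.] (array([ 632.9, -179.3]), array([58.9, 57.2]), 12.9)
label [219. 188.] (array([473.6, -49. ]), array([47.8, 18.6]), 12.7)
label [237. 189.] (array([4.729e+02, 1.000e-01]), array([30.1, 17. ]), 13.7)
```

Emit:
send_rows --xyz '[[-2,20,0],[-5,50,0],[-8,85,0],[-11,120,0],[-14,155,0],[-17,190,0],[-20,220,0],[-23,250,0],[-25,270,0],[-26,278,0]]' --dr '[[0,0,0.02],[0,0,0.04],[0,0,0.06],[0,0,0.08],[0,0,0.1],[0,0,0.12],[0,0,0.14],[0,0,0.16],[0,0,0.19],[0,0,0.21]]'

```text
time: 19.62
position: [0.4763, 0.3416, 0.1153]
tool_rot: [0.077, -3.135, -0.003]
ft_force: [-0.6, 0.7, -1.1]
grip_width: 0.521
grip_force: 34.9
```

Emit:
send_rows --xyz '[[0,0,0],[0,0,15],[0,0,30],[0,0,40],[0,0,40],[0,0,40],[0,0,40],[0,0,40],[0,0,40],[0,0,40]]' --dr '[[0,0,0],[0,0,0],[0,0,0],[0,0,0],[0,0,0],[0,0,0],[0,0,0],[0,0,0],[0,0,0],[0,0,0]]'

```text
time: 20.45
position: [0.4789, 0.3373, 0.0759]
tool_rot: [0.071, -3.138, 0.001]
ft_force: [-0.0, -0.1, -1.3]
grip_width: 0.526
grip_force: 34.9
```

```bash
python3 snap.py wrist pics/w8.png
```

```text
t 20.45 pos [478.9 337.3  75.9] yaw -177.4 z [-0.003 -0.001 -1.   ] q [ 0.18  0.55 -1.05  1.77  0.53  1.14  0.57] w 45.8 gf 34.9
TCP px*1.5625 [[398.90906201 385.97811516]]
```

View pics/w8x.png

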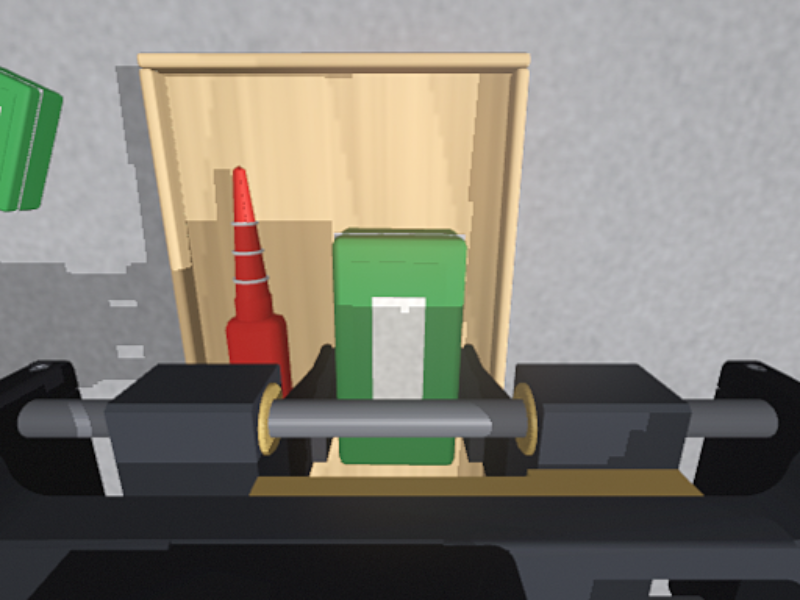

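The green tin hangs level over the wooden tray at (400,350), between the dibber at (258,330) and the right wall at column 515.

Emit:
send_rows --xyz '[[0,-3,8],[0,-3,18],[0,-3,28],[0,-3,36],[0,-3,41],[0,-3,44],[0,-3,46],[0,-3,47],[0,-3,47],[0,-3,47]]' --dr '[[0,0,0],[0,0,0],[0,0,0],[0,0,0],[0,0,0],[0,0,0],[0,0,0],[0,0,0],[0,0,0],[0,0,0]]'

```text
time: 21.33
position: [0.4785, 0.3344, 0.0288]
tool_rot: [0.071, -3.137, 0.001]
ft_force: [-0.9, -1.0, 3.0]
grip_width: 0.529
grip_force: 34.9
```

Emit:
send_rows --xyz '[[0,0,0],[0,0,0],[0,0,0],[0,0,0],[0,0,0],[0,0,0],[0,0,0],[0,0,0],[0,0,0],[0,0,0]]' --dr '[[0,0,0],[0,0,0],[0,0,0],[0,0,0],[0,0,0],[0,0,0],[0,0,0],[0,0,0],[0,0,0],[0,0,0]]' --jaw 54

```text
time: 22.17
position: [0.4785, 0.3341, 0.0283]
tool_rot: [0.071, -3.137, 0.002]
ft_force: [-0.7, 0.2, 0.3]
grip_width: 0.624
grip_force: 0.0
```

Emit:
send_rows --xyz '[[0,0,-10],[0,0,-30],[0,0,-60],[0,0,-100],[0,0,-140],[0,0,-172],[0,0,-172],[0,0,-172],[0,0,-172],[0,0,-172]]' --dr '[[0,0,0],[0,0,0],[0,0,0],[0,0,0],[0,0,0],[0,0,0],[0,0,0],[0,0,0],[0,0,0],[0,0,0]]'

```text
time: 23.0
position: [0.4786, 0.3335, 0.1992]
tool_rot: [0.071, -3.135, 0.004]
ft_force: [0.1, 0.5, -0.8]
grip_width: 0.622
grip_force: 0.0
```

```bash
python3 snap.py scene pics/s9.png; python3 - <<'E'
from h import *
S=cam("scene");im=cv2.imread("pics/s9.png")[...,::-1].copy()
for n,lo,hi,z in [("green",(50,150,30),(75,255,255),.037),("red",(0,200,120),(5,255,255),.015),("white",(0,0,185),(180,70,255),.037),("saucer",(4,90,60),(14,225,255),.018),("pot",(65,25,60),(90,160,255),.058)]:
    for c in blobs(im,lo,hi,30):
        if 100<c[:,0].mean()<420 and 120<c[:,1].mean()<300: print(n,c.mean(0).round(),rect(S,c,z))
# pot/saucer rims: far edge ellipse fit via topmost rows
cv2.imwrite("pics/s9c.png",cv2.resize(np.hstack([im[210:290,130:260]])[...,::-1],None,fx=5,fy=5,interpolation=cv2.INTER_CUBIC))
E
```

```text
t 23.0 pos [478.6 333.5 199.2] yaw -177.4 z [-0.006 -0.003 -1.   ] q [ 0.26  0.43 -1.15  1.64  0.4   1.34  0.66] w 54.1 gf 0.0
green [366. 201.] (array([476.2, 327.7]), array([104.2,  49.2]), 1.4)
green [348. 148.] (array([300.8, 285.1]), array([68.3, 34.5]), 65.5)
green [293. 175.] (array([414.3, 140.4]), array([31.3, 68.8]), 68.8)
green [346. 137.] (array([260.7, 278.8]), array([62.2, 29.7]), 3.6)
red [340. 213.] (array([502. , 263.2]), array([101.7,  27.6]), 2.1)
white [249. 299.] (array([769.2,  52.1]), array([112.1,  31.9]), 86.7)
white [156. 236.] (array([ 634.1, -179. ]), array([59.5, 57.2]), 11.1)
white [368. 196.] (array([463.8, 331.9]), array([51.7, 19.4]), 1.7)
white [237. 186.] (array([465.,  -3.]), array([50.6, 18.5]), 14.7)
white [219. 188.] (array([476. , -48.3]), array([49.2, 18.7]), 11.6)
white [294. 173.] (array([405.3, 141.7]), array([13.5, 33.7]), 67.6)
saucer [178. 298.] (array([ 775.8, -104.5]), array([ 29.9, 112. ]), 0.2)
saucer [227. 257.] (array([663.8,  -5.7]), array([70.6, 67.7]), 34.9)
pot [157. 240.] (array([ 657.3, -170.9]), array([79.7, 55.9]), 11.1)
```

View pics/s9c.png

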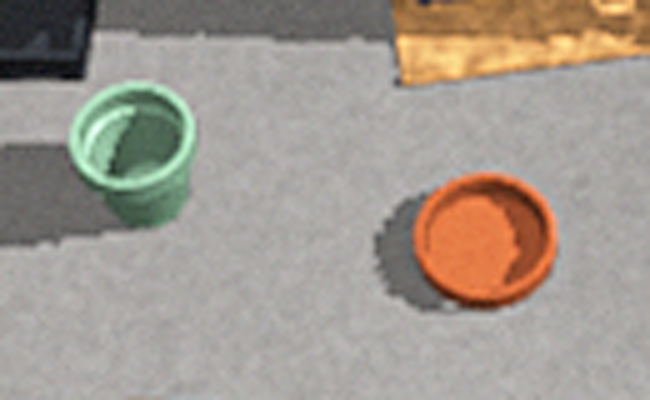

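The crop shows the pot rim centred at full-picture pixel (156,237) and the saucer rim at (227,257). The green tin is in the wooden tray at (476,330) mm, with yaw 2°.

Emit:
send_rows --xyz '[[-115,-175,30],[-115,-175,30],[-115,-175,30],[-115,-175,30],[-115,-175,30],[-115,-175,30],[-115,-175,30],[-115,-175,30],[-115,-175,30],[-115,-175,30]]' --dr '[[0,0,0],[0,0,0],[0,0,0],[0,0,0],[0,0,0],[0,0,0],[0,0,0],[0,0,0],[0,0,0],[0,0,0]]' --jaw 86

```text
time: 23.88
position: [0.6007, 0.1668, 0.1702]
tool_rot: [0.077, -3.137, 0.001]
ft_force: [0.3, 0.3, 1.1]
grip_width: 0.99
grip_force: 0.0
```

Emit:
send_rows --xyz '[[-115,-175,30],[-115,-175,30],[-115,-175,30],[-115,-175,30],[-115,-175,30],[-115,-175,30],[-115,-175,30],[-115,-175,30],[-115,-175,30],[-115,-175,30]]' --dr '[[0,0,0],[0,0,0],[0,0,0],[0,0,0],[0,0,0],[0,0,0],[0,0,0],[0,0,0],[0,0,0],[0,0,0]]'

```text
time: 24.72
position: [0.724, -0.0021, 0.1407]
tool_rot: [0.077, -3.137, 0.001]
ft_force: [-0.0, 1.0, -0.1]
grip_width: 0.986
grip_force: 0.0
```

```bash
python3 snap.py wrist pics/w10.png; cat > rim.py <<'E'
import sys
from h import *
f,n=sys.argv[1:3]
lo,hi,z={"saucer":((4,90,60),(14,225,255),.018),"pot":((65,25,60),(90,160,255),.058)}[n]
if len(sys.argv)>3: z=float(sys.argv[3])
v=np.load(f+".npy");s=dict(position=v[:3],tool_rot=v[3:]);C=cam("wrist",s)
im=cv2.imread(f)[...,::-1].copy()
for c in blobs(im,lo,hi,300)[:4]:
    w=cast(C,c,z);p=(w*1000).astype(np.float32);cc,r=cv2.minEnclosingCircle(p)
    d=np.r_[np.array(cc)/1000,v[2]]-v[:3]
    print(n,c.mean(0).round(),"centre",np.round(cc,1),"r",round(r,1),rect(C,c,z),"tool",(R.from_rotvec(v[3:]).as_matrix().T@d*1000).round(1))
E
python3 rim.py pics/w10.png saucer;python3 rim.py pics/w10.png pot
```

```text
t 24.72 pos [724.   -2.1 140.7] yaw -177.2 z [-0.003 -0.001 -1.   ] q [ 0.56  0.73 -0.96  1.33  0.59  1.38  1.24] w 85.8 gf 0.0
TCP px*1.5625 [[398.91281976 385.98527758]]
saucer [164. 225.] centre [ 767.4 -103.2] r 56.8 (array([ 770.4, -103.2]), array([ 29.8, 112.3]), 0.2) tool [-3.840e+01 -1.031e+02 -1.000e-01]
saucer [254. 127.] centre [660.3  -5.9] r 33.4 (array([660.1,  -5.8]), array([66.1, 66.2]), 28.2) tool [63.7 -0.6  0.2]
pot [ 61. 102.] centre [ 646.1 -162.4] r 38.1 (array([ 643.5, -164.8]), array([59.7, 71.8]), 30.0) tool [  85.7 -156.3    0.3]
```

View pics/w10x.png

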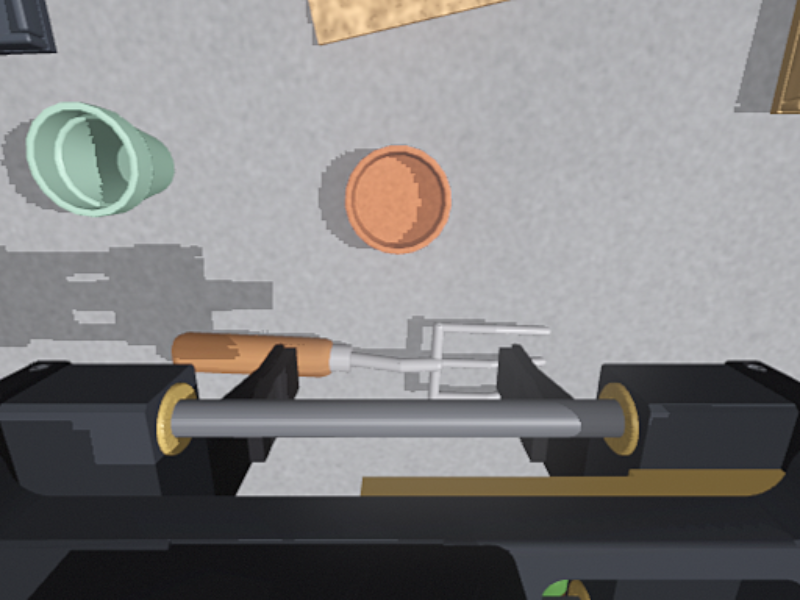

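The saucer is at (398,200), on the jaws' centre line, and the fork is clear of it beyond row 320. The pot rim is centred at (82,158).

Emit:
send_rows --xyz '[[35,0,0],[64,-1,20],[64,-1,50],[64,-1,80],[64,-1,98],[64,-1,108],[64,-1,115],[64,-1,119],[64,-1,119],[64,-1,119]]' --dr '[[0,0,0],[0,0,0],[0,0,0],[0,0,0],[0,0,0],[0,0,0],[0,0,0],[0,0,0],[0,0,0],[0,0,0]]'

```text
time: 25.6
position: [0.661, -0.0086, 0.0222]
tool_rot: [0.071, -3.139, 0.001]
ft_force: [-0.5, 0.2, -0.6]
grip_width: 0.988
grip_force: 0.0
```

Emit:
send_rows --xyz '[[0,0,0],[0,0,0],[0,0,0],[0,0,0],[0,0,0],[0,0,0],[0,0,0],[0,0,0],[0,0,0],[0,0,0]]' --dr '[[0,0,0],[0,0,0],[0,0,0],[0,0,0],[0,0,0],[0,0,0],[0,0,0],[0,0,0],[0,0,0],[0,0,0]]' --jaw 0 --grip_force 25

```text
time: 26.43
position: [0.6607, -0.0084, 0.0218]
tool_rot: [0.071, -3.138, 0.001]
ft_force: [0.1, 2.3, 4.8]
grip_width: 0.779
grip_force: 25.0
```

Emit:
send_rows --xyz '[[0,0,-10],[0,0,-25],[0,0,-50],[0,0,-80],[0,0,-110],[0,0,-110],[0,0,-110],[0,0,-110],[0,0,-110],[0,0,-110]]' --dr '[[0,0,0],[0,0,0],[0,0,0],[0,0,0],[0,0,0],[0,0,0],[0,0,0],[0,0,0],[0,0,0],[0,0,0]]'

```text
time: 27.27
position: [0.6597, -0.0094, 0.1296]
tool_rot: [0.071, -3.134, 0.002]
ft_force: [0.9, 0.8, -0.0]
grip_width: 0.777
grip_force: 25.0
```

```bash
python3 snap.py
```

```text
t 27.27 pos [659.7  -9.4 129.6] yaw -177.4 z [-0.006 -0.001 -1.   ] q [ 0.68  0.63 -1.    1.52  0.54  1.3   1.23] w 67.6 gf 25.0
```

Emit:
send_rows --xyz '[[10,-20,0],[25,-50,0],[43,-85,0],[60,-120,0],[78,-155,0],[95,-190,0],[113,-225,0],[128,-255,0],[140,-278,0],[146,-290,0]]' --dr '[[0,0,0],[0,0,0],[0,0,0],[0,0,0],[0,0,0],[0,0,0],[0,0,0],[0,0,0],[0,0,0],[0,0,0]]'

```text
time: 28.1
position: [0.5249, -0.3101, 0.1305]
tool_rot: [0.062, -3.134, 0.003]
ft_force: [-0.1, -0.6, -0.5]
grip_width: 0.777
grip_force: 25.0
```

Emit:
send_rows --xyz '[[0,0,0],[0,0,10],[0,0,25],[0,0,35],[0,0,35],[0,0,35],[0,0,35],[0,0,35],[0,0,35],[0,0,35]]' --dr '[[0,0,0],[0,0,0],[0,0,0],[0,0,0],[0,0,0],[0,0,0],[0,0,0],[0,0,0],[0,0,0],[0,0,0]]'

```text
time: 28.93
position: [0.5281, -0.3054, 0.0974]
tool_rot: [0.071, -3.138, 0.003]
ft_force: [-0.3, -0.7, -0.1]
grip_width: 0.779
grip_force: 25.0
```

```bash
python3 snap.py wrist pics/w11.png
```

```text
t 28.93 pos [ 528.1 -305.4   97.4] yaw -177.4 z [-0.003 -0.002 -1.   ] q [ 1.26  0.55 -1.01  1.69  0.5   1.19  1.74] w 67.7 gf 25.0
TCP px*1.5625 [[398.90589333 385.97903663]]
```

View pics/w11x.png

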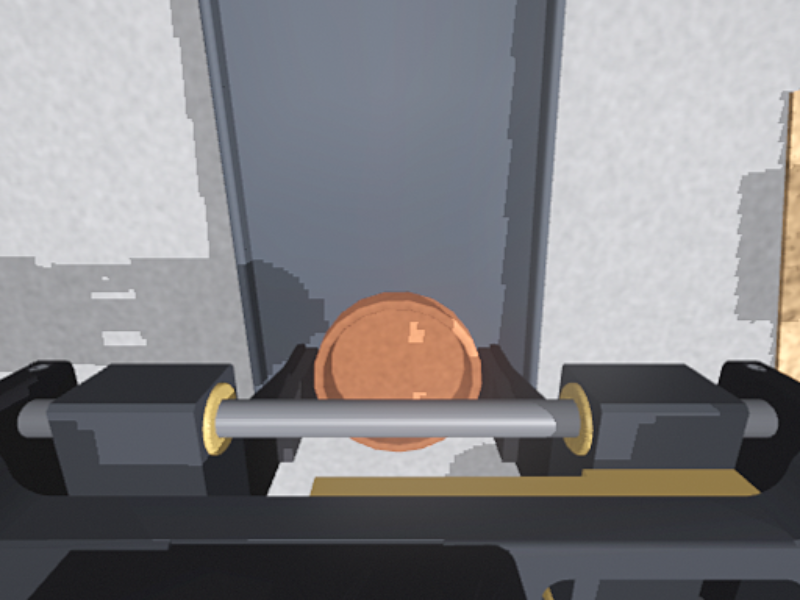

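The saucer is held level over the grey tray. At row 380 the walls are at columns 258 and 545, so the tray centre of about 401 matches the saucer.

Emit:
send_rows --xyz '[[0,0,15],[0,0,30],[0,0,45],[0,0,55],[0,0,61],[0,0,64],[0,0,67],[0,0,68],[0,0,69],[0,0,70]]' --dr '[[0,0,0],[0,0,0],[0,0,0],[0,0,0],[0,0,0],[0,0,0],[0,0,0],[0,0,0],[0,0,0],[0,0,0]]'

```text
time: 29.82
position: [0.528, -0.3056, 0.0278]
tool_rot: [0.071, -3.138, 0.003]
ft_force: [-2.7, 0.7, 7.8]
grip_width: 0.778
grip_force: 25.0
```

Emit:
send_rows --xyz '[[0,0,0],[0,0,0.5],[0,0,0.5],[0,0,0.5],[0,0,0.5],[0,0,0.5],[0,0,0.5],[0,0,0.5],[0,0,0.5],[0,0,0.5]]' --dr '[[0,0,0],[0,0,0],[0,0,0],[0,0,0],[0,0,0],[0,0,0],[0,0,0],[0,0,0],[0,0,0],[0,0,0]]'

```text
time: 30.65
position: [0.528, -0.3055, 0.0278]
tool_rot: [0.071, -3.137, 0.003]
ft_force: [-2.1, 1.0, 7.0]
grip_width: 0.775
grip_force: 25.0
```

Emit:
send_rows --xyz '[[0,0,0],[0,0,0],[0,0,0],[0,0,0],[0,0,0],[0,0,0],[0,0,0],[0,0,0],[0,0,0],[0,0,0]]' --dr '[[0,0,0],[0,0,0],[0,0,0],[0,0,0],[0,0,0],[0,0,0],[0,0,0],[0,0,0],[0,0,0],[0,0,0]]' --jaw 76

```text
time: 31.48
position: [0.5275, -0.3054, 0.0263]
tool_rot: [0.071, -3.137, 0.001]
ft_force: [-0.0, -0.0, 0.3]
grip_width: 0.874
grip_force: 0.0
```

Emit:
send_rows --xyz '[[0,0,-10],[0,0,-30],[0,0,-60],[0,0,-100],[0,0,-130],[0,0,-150],[0,0,-150],[0,0,-150],[0,0,-150],[0,0,-150]]' --dr '[[0,0,0],[0,0,0],[0,0,0],[0,0,0],[0,0,0],[0,0,0],[0,0,0],[0,0,0],[0,0,0],[0,0,0]]'

```text
time: 32.32
position: [0.5272, -0.305, 0.1751]
tool_rot: [0.071, -3.135, -0.0]
ft_force: [-0.1, 0.4, 0.1]
grip_width: 0.873
grip_force: 0.0
```

```bash
python3 snap.py wrist pics/w12.png; python3 rim.py pics/w12.png saucer .023; python3 - <<'E'
from h import *
v=np.load("pics/w10.png.npy");C=cam("wrist",dict(position=v[:3],tool_rot=v[3:]))
print("pot rim w10",cast(C,np.array([[82,158]])/1.5625,.058)*1000,"scene",cast(cam("scene"),[[156.5,237.4]],.058)*1000)
print("saucer scene expected")
E
```

```text
t 32.32 pos [ 527.2 -305.   175.1] yaw -177.4 z [-0.006 -0.    -1.   ] q [ 1.29  0.48 -1.06  1.61  0.43  1.31  1.79] w 76.0 gf 0.0
TCP px*1.5625 [[398.90890697 385.97330572]]
saucer [253. 183.] centre [ 527.1 -306.8] r 34.5 (array([ 527.2, -306.4]), array([67.2, 66.6]), 2.6) tool [ 0.2 -1.7  0. ]
pot rim w10 [[ 644.52650328 -171.44533792]] scene [[ 649.5140442  -171.15006556]]
saucer scene expected
```

Emit:
send_rows --xyz '[[-31,21,2],[-62,42,5],[-93,63,8],[-124,84,10],[-155,105,12],[-188,126,15],[-188,126,15],[-188,126,15],[-188,126,15],[-188,126,15]]' --dr '[[0,0,0],[0,0,0],[0,0,0],[0,0,0],[0,0,0],[0,0,0],[0,0,0],[0,0,0],[0,0,0],[0,0,0]]' --jaw 84

```text
time: 33.2
position: [0.7092, -0.1728, 0.1598]
tool_rot: [0.068, -3.135, 0.003]
ft_force: [-0.1, -0.7, -0.2]
grip_width: 0.966
grip_force: 0.0
```

```bash
python3 snap.py wrist pics/w13.png; python3 rim.py pics/w13.png pot;python3 rim.py pics/w13.png saucer .023
```

```text
t 33.2 pos [ 709.2 -172.8  159.8] yaw -177.5 z [-0.005 -0.002 -1.   ] q [ 0.78  0.72 -0.95  1.29  0.58  1.41  1.48] w 84.1 gf 0.0
TCP px*1.5625 [[398.90215576 385.97238061]]
pot [258. 129.] centre [ 645.7 -172.7] r 28.7 (array([ 645.8, -172.9]), array([56. , 56.7]), 2.5) tool [63.4  2.9  0.3]
saucer [122.  12.] centre [ 536.6 -304. ] r 34.4 (array([ 550.4, -303.4]), array([27.6, 68.8]), 2.5) tool [ 178.1 -123.6    1.2]
saucer [291. 237.] centre [ 771.  -128.6] r 33.3 (array([ 768.2, -129. ]), array([29.1, 63.6]), 0.2) tool [-63.7  41.5  -0.4]
```

View pics/w13x.png

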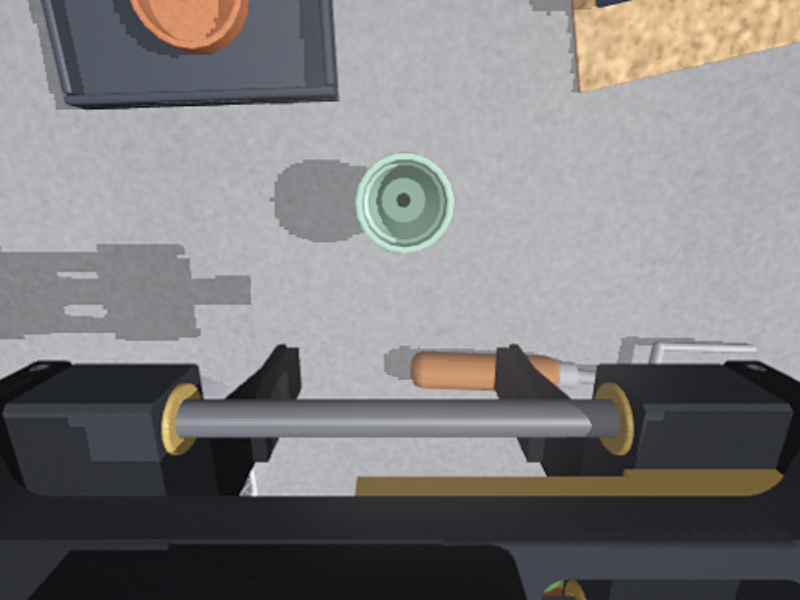

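The pot rim is at (405,202), 3 mm right of the jaws' centre line. The saucer lies flat in the grey tray at (188,15).

Emit:
send_rows --xyz '[[35,2,0],[63,3,10],[63,3,35],[63,3,65],[63,3,85],[63,3,98],[63,3,105],[63,3,110],[63,3,110],[63,3,110]]' --dr '[[0,0,0],[0,0,0],[0,0,0],[0,0,0],[0,0,0],[0,0,0],[0,0,0],[0,0,0],[0,0,0],[0,0,0]]'

```text
time: 34.08
position: [0.6473, -0.171, 0.0518]
tool_rot: [0.071, -3.138, 0.002]
ft_force: [0.2, -0.3, -0.3]
grip_width: 0.963
grip_force: 0.0
```

Emit:
send_rows --xyz '[[0,0,0],[0,0,0],[0,0,0],[0,0,0],[0,0,0],[0,0,0],[0,0,0],[0,0,0],[0,0,0],[0,0,0]]' --dr '[[0,0,0],[0,0,0],[0,0,0],[0,0,0],[0,0,0],[0,0,0],[0,0,0],[0,0,0],[0,0,0],[0,0,0]]' --jaw 0 --grip_force 25

```text
time: 34.92
position: [0.6468, -0.171, 0.051]
tool_rot: [0.071, -3.137, 0.002]
ft_force: [-0.3, -0.3, 2.1]
grip_width: 0.648
grip_force: 24.9
```

Emit:
send_rows --xyz '[[0,0,-10],[0,0,-25],[0,0,-50],[0,0,-80],[0,0,-90],[0,0,-90],[0,0,-90],[0,0,-90],[0,0,-90],[0,0,-90]]' --dr '[[0,0,0],[0,0,0],[0,0,0],[0,0,0],[0,0,0],[0,0,0],[0,0,0],[0,0,0],[0,0,0],[0,0,0]]'

```text
time: 35.75
position: [0.6461, -0.1708, 0.1391]
tool_rot: [0.071, -3.134, 0.0]
ft_force: [-0.0, -0.2, -2.2]
grip_width: 0.647
grip_force: 24.9
```

```bash
python3 snap.py wrist pics/w14.png; python3 rim.py pics/w14.png saucer .023
```

```text
t 35.75 pos [ 646.1 -170.8  139.1] yaw -177.4 z [-0.006 -0.    -1.   ] q [ 0.91  0.63 -1.    1.49  0.54  1.32  1.48] w 56.3 gf 24.9
TCP px*1.5625 [[398.90884795 385.97369406]]
saucer [112.  59.] centre [ 528.3 -304.2] r 36.2 (array([ 528. , -304.3]), array([67. , 71.9]), 2.6) tool [ 123.7 -127.9    0.8]
saucer [291. 295.] centre [ 773.  -123.5] r 37.3 (array([ 765. , -123.8]), array([31.3, 73. ]), 2.6) tool [-129.    41.5   -0.8]
```

Emit:
send_rows --xyz '[[10,-10,0],[25,-25,0],[42,-43,0],[59,-61,0],[76,-79,0],[93,-97,0],[108,-112,0],[118,-123,0],[124,-129,0],[124,-129,0]]' --dr '[[0,0,0],[0,0,0],[0,0,0],[0,0,0],[0,0,0],[0,0,0],[0,0,0],[0,0,0],[0,0,0],[0,0,0]]'

```text
time: 36.63
position: [0.5272, -0.3075, 0.1407]
tool_rot: [0.065, -3.135, 0.002]
ft_force: [-0.5, 0.4, -1.5]
grip_width: 0.648
grip_force: 24.9
```

Emit:
send_rows --xyz '[[0,0,0],[0,0,10],[0,0,25],[0,0,35],[0,0,40],[0,0,40],[0,0,40],[0,0,40],[0,0,40],[0,0,40]]' --dr '[[0,0,0],[0,0,0],[0,0,0],[0,0,0],[0,0,0],[0,0,0],[0,0,0],[0,0,0],[0,0,0],[0,0,0]]'

```text
time: 37.47
position: [0.5292, -0.3054, 0.102]
tool_rot: [0.071, -3.138, 0.003]
ft_force: [-1.0, 0.3, -1.7]
grip_width: 0.649
grip_force: 24.9
```

```bash
python3 snap.py side pics/d15.png; python3 - <<'E'
from h import *
a=cv2.imread("pics/d15.png");p=proj(cam("side"),[[.5275,-.3055,.02]])[0];print(p)
x,y=int(p[0]),int(p[1]);c=a[max(0,y-90):y+50,x-90:x+90];cv2.imwrite("pics/d15c.png",cv2.resize(c,None,fx=4,fy=4,interpolation=cv2.INTER_CUBIC))
E
```

```text
t 37.47 pos [ 529.2 -305.4  102. ] yaw -177.4 z [-0.003 -0.002 -1.   ] q [ 1.26  0.55 -1.02  1.68  0.5   1.19  1.74] w 56.5 gf 24.9
[286.51827769 272.9011194 ]
```

View pics/d15c.png

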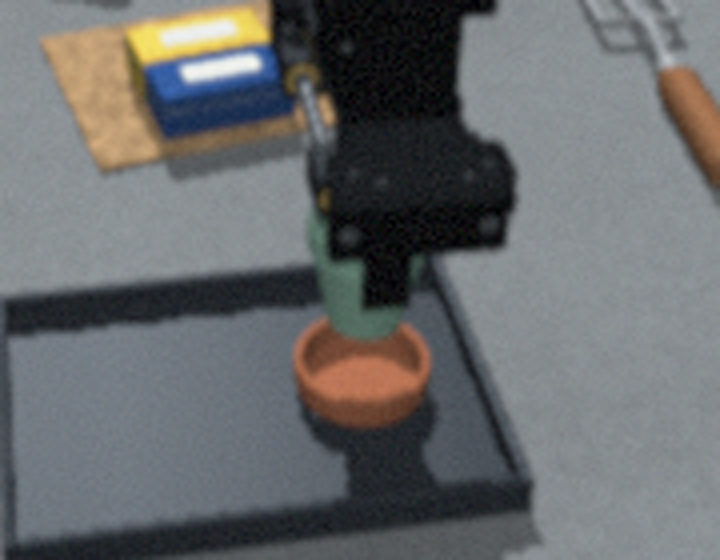

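```bash
python3 - <<'E'
from h import *
C=cam("side");p0=np.array([286,272]);o=p0-[90,90]
for n,P in [("tip near finger",[.5292,-.341,.085]),("pot foot@TCP",[.5292,-.3054,.051]),("pot collar",[.5292,-.3054,.1]),("saucer rim c",[.5275,-.306,.023])]: print(n,(proj(C,[P])[0]-o)*4)
E
```

```text
tip near finger [381.95587055 309.78836754]
pot foot@TCP [367.6650921  315.49807775]
pot collar [371.41690499 235.87884122]
saucer rim c [362.42765824 359.75383238]
```

The side crop shows the pot's foot at (365,325) directly above the saucer at (363,370). Projection agrees to within 2 mm.

Emit:
send_rows --xyz '[[1,0,8],[1.5,0,16],[1.5,0,24],[1.5,0,30],[1.5,0,34],[1.5,0,37],[1.5,0,39],[1.5,0,40],[1.5,0,41],[1.5,0,41]]' --dr '[[0,0,0],[0,0,0],[0,0,0],[0,0,0],[0,0,0],[0,0,0],[0,0,0],[0,0,0],[0,0,0],[0,0,0]]'

```text
time: 38.35
position: [0.5274, -0.3053, 0.061]
tool_rot: [0.071, -3.137, 0.002]
ft_force: [-0.9, 0.7, 1.5]
grip_width: 0.65
grip_force: 24.9
```

```bash
python3 snap.py
```

```text
t 38.35 pos [ 527.4 -305.3   61. ] yaw -177.4 z [-0.004 -0.001 -1.   ] q [ 1.24  0.59 -0.98  1.72  0.54  1.13  1.71] w 56.6 gf 24.9
```

Emit:
send_rows --xyz '[[0,0,0.4],[0,0,0.4],[0,0,0.4],[0,0,0.4],[0,0,0.4],[0,0,0.4],[0,0,0.4],[0,0,0.4],[0,0,0.4],[0,0,0.4]]' --dr '[[0,0,0],[0,0,0],[0,0,0],[0,0,0],[0,0,0],[0,0,0],[0,0,0],[0,0,0],[0,0,0],[0,0,0]]' --jaw 76

```text
time: 39.18
position: [0.5271, -0.3054, 0.06]
tool_rot: [0.071, -3.137, 0.002]
ft_force: [-0.2, 0.5, -0.0]
grip_width: 0.874
grip_force: 0.0
```

Emit:
send_rows --xyz '[[0,0,-5],[0,0,-20],[0,0,-45],[0,0,-80],[0,0,-110],[0,0,-120],[0,0,-120],[0,0,-120],[0,0,-120],[0,0,-120]]' --dr '[[0,0,0],[0,0,0],[0,0,0],[0,0,0],[0,0,0],[0,0,0],[0,0,0],[0,0,0],[0,0,0],[0,0,0]]'

```text
time: 40.02
position: [0.5265, -0.305, 0.1783]
tool_rot: [0.071, -3.134, -0.001]
ft_force: [-0.1, 0.2, -0.1]
grip_width: 0.873
grip_force: 0.0
```

```bash
python3 snap.py side pics/d16.png; python3 lab.py pics/s9.png; python3 - <<'E'
from h import *
a=cv2.imread("pics/d16.png");x,y=286,272;cv2.imwrite("pics/d16c.png",cv2.resize(a[y-90:y+50,x-90:x+90],None,fx=4,fy=4,interpolation=cv2.INTER_CUBIC))
E
```

```text
t 40.02 pos [ 526.5 -305.   178.3] yaw -177.4 z [-0.006  0.    -1.   ] q [ 1.3   0.48 -1.07  1.61  0.43  1.32  1.79] w 75.9 gf 0.0
label [249. 299.] (array([768.3,  52. ]), array([112.3,  31.9]), 86.7)
label [156. 236.] (array([ 632.9, -179.6]), array([59.6, 57.3]), 11.1)
label [237. 186.] (array([463.4,  -3.2]), array([50.7, 18.6]), 14.7)
label [219. 188.] (array([474.4, -48.6]), array([49.3, 18.8]), 11.6)
```

View pics/d16c.png

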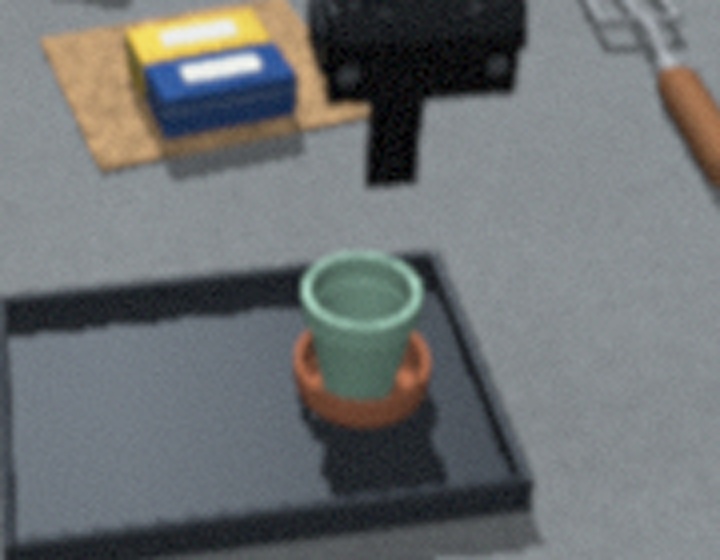

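The side crop shows the pot standing upright in the saucer at (362,330), flat in the grey tray. Yellow and blue are unmoved. Those are my 14 pictures, so from here I check by numbers.

Emit:
send_rows --xyz '[[3,10,0],[10,40,2],[18,75,5],[26,110,8],[34,145,11],[43,180,15],[52,215,19],[60,250,23],[68,280,28],[71,300,28]]' --dr '[[0,0,-0.02],[0,0,-0.04],[0,0,-0.06],[0,0,-0.08],[0,0,-0.1],[0,0,-0.12],[0,0,-0.14],[0,0,-0.16],[0,0,-0.19],[0,0,-0.21]]' --jaw 0

```text
time: 40.9
position: [0.44, -0.0052, 0.1498]
tool_rot: [0.407, -3.107, 0.002]
ft_force: [-0.2, -0.5, 0.1]
grip_width: 0.199
grip_force: 0.0
```

Emit:
send_rows --xyz '[[4,0,3],[8,0,6],[12,0,9],[16,0,12],[20,0,15],[24,0,18],[28,0,20],[30,0,20],[30,0,20],[30,0,20]]' --dr '[[0,0.1,0],[0,0.2,0],[0,0.3,0],[0,0.4,0],[0,0.4,0],[0,0.4,0],[0,0.4,0],[0,0.4,0],[0,0.4,0],[0,0.4,0]]'

```text
time: 41.73
position: [0.4136, -0.0175, 0.133]
tool_rot: [0.346, -2.72, 0.075]
ft_force: [0.1, 0.1, 0.5]
grip_width: 0.009
grip_force: 0.0
```

```bash
cat > to.py <<'E'
import sys
from h import *
s=get_state();M=R.from_rotvec(s["tool_rot"]).as_matrix();p=s["position"]*1000
print(p.round(1),"yaw",np.degrees(np.arctan2(M[1,0],M[0,0])).round(1),s["joint_positions"].round(2),"w",round(s["grip_width"]*87,1))
print("tool shift",(M.T@(np.array(sys.argv[1:4],float)-p)).round(1))
E
python3 to.py 397.2 -18 30
```

```text
[413.6 -17.5 133. ] yaw -165.6 [ 0.88  0.46 -1.16  1.84  0.39  1.55  1.4 ] w 0.8
tool shift [-25.6   4.  101. ]
```

Emit:
send_rows --xyz '[[-2,4,9],[-5,4,20],[-8,4,32],[-11,4,44],[-14,4,56],[-18,4,68],[-21,4,80],[-24,4,92],[-26,4,101],[-26,4,101]]' --dr '[[0,0,0],[0,0,0],[0,0,0],[0,0,0],[0,0,0],[0,0,0],[0,0,0],[0,0,0],[0,0,0],[0,0,0]]'

```text
time: 42.57
position: [0.396, -0.0166, 0.0272]
tool_rot: [0.349, -2.714, 0.07]
ft_force: [0.4, 0.5, -0.2]
grip_width: 0.005
grip_force: 0.0
```

```bash
python3 to.py 397.2 -18 30
```

```text
[396.  -16.6  27.2] yaw -165.3 [ 0.81  0.58 -1.07  1.95  0.5   1.37  1.32] w 0.4
tool shift [ 0.4 -1.7 -2.9]
```

Emit:
send_rows --xyz '[[-6,-1,-3],[-12,-1,-5],[-18,-1,-8],[-24,-1,-10],[-31,-1,-13],[-38,-1,-16],[-45,-1,-19],[-52,-1,-22],[-62,-1,-26],[-62,-1,-26]]' --dr '[[0,0,0],[0,0,0],[0,0,0],[0,0,0],[0,0,0],[0,0,0],[0,0,0],[0,0,0],[0,0,0],[0,0,0]]'

```text
time: 43.4
position: [0.464, 0.0, 0.0292]
tool_rot: [0.349, -2.717, 0.072]
ft_force: [-3.0, -0.5, 5.4]
grip_width: 0.003
grip_force: 2.1
```

Emit:
send_rows --xyz '[[14,0,6],[14,0,6],[22,0,-14],[30,0,-34],[50,0,-80],[60,0,-104],[60,0,-104],[60,0,-104],[60,0,-104],[60,0,-104]]' --dr '[[0,0,0],[0,0,0],[0,0,0],[0,0,0],[0,0,0],[0,0,0],[0,0,0],[0,0,0],[0,0,0],[0,0,0]]'

```text
time: 44.23
position: [0.4489, -0.0043, 0.1468]
tool_rot: [0.349, -2.717, 0.071]
ft_force: [-0.2, -0.6, -0.0]
grip_width: 0.007
grip_force: 0.0
```

```bash
python3 snap.py scene pics/s17.png;python3 lab.py pics/s17.png
```

```text
t 44.23 pos [448.9  -4.3 146.8] yaw -165.4 z [-0.381 -0.099 -0.919] q [ 0.79  0.52 -1.12  1.74  0.41  1.61  1.37] w 0.6 gf 0.0
label [246. 296.] (array([761.4,  50.5]), array([ 27.6, 106.8]), 14.2)
label [241. 205.] (array([521.5,  12.7]), array([50.8, 18.3]), 14.7)
label [219. 189.] (array([475. , -47.8]), array([51.1, 19.5]), 13.2)
```

```bash
python3 to.py 535 16.3 110
```

```text
[448.7  -4.3 146.7] yaw -165.4 [ 0.79  0.52 -1.12  1.74  0.41  1.61  1.37] w 0.3
tool shift [-96.   -1.9  -1.3]
```

Emit:
send_rows --xyz '[[-20,-2,0],[-40,-2,0],[-60,-2,-1],[-80,-2,-1],[-96,-2,-1],[-96,-2,-1],[-96,-2,-1],[-96,-2,-1],[-96,-2,-1],[-96,-2,-1]]' --dr '[[0,-0.08,0],[0,-0.16,0],[0,-0.24,0],[0,-0.32,0],[0,-0.4,0],[0,-0.4,0],[0,-0.4,0],[0,-0.4,0],[0,-0.4,0],[0,-0.4,0]]' --jaw 70

```text
time: 45.12
position: [0.5355, 0.0166, 0.111]
tool_rot: [0.4, -3.111, 0.0]
ft_force: [0.3, -0.1, 0.3]
grip_width: 0.679
grip_force: 0.0
```

```bash
python3 to.py 535 16.3 25.5; python3 snap.py
```

```text
[535.5  16.6 111. ] yaw -165.4 [ 0.93  0.44 -1.2   1.85  0.45  1.16  1.4 ] w 59.1
tool shift [ 0.1 -0.2 85.5]
t 45.12 pos [535.5  16.6 111. ] yaw -165.4 z [-0.005 -0.001 -1.   ] q [ 0.93  0.44 -1.2   1.85  0.45  1.16  1.4 ] w 59.1 gf 0.0
```

Emit:
send_rows --xyz '[[0,0,0],[0,0,15],[0,0,35],[0,0,55],[0,0,68],[0,0,76],[0,0,82],[0,0,85],[0,0,85],[0,0,85]]' --dr '[[0,0,0],[0,0,0],[0,0,0],[0,0,0],[0,0,0],[0,0,0],[0,0,0],[0,0,0],[0,0,0],[0,0,0]]'

```text
time: 45.95
position: [0.5355, 0.0164, 0.0264]
tool_rot: [0.4, -3.113, 0.001]
ft_force: [-0.5, -0.2, -0.3]
grip_width: 0.807
grip_force: 0.0
```

Emit:
send_rows --xyz '[[0,0,0],[0,0,0],[0,0,0],[0,0,0],[0,0,0],[0,0,0],[0,0,0],[0,0,0],[0,0,0],[0,0,0]]' --dr '[[0,0,0],[0,0,0],[0,0,0],[0,0,0],[0,0,0],[0,0,0],[0,0,0],[0,0,0],[0,0,0],[0,0,0]]' --jaw 0 --grip_force 35

```text
time: 46.78
position: [0.5352, 0.0165, 0.0262]
tool_rot: [0.4, -3.112, 0.001]
ft_force: [-0.5, 0.3, 3.4]
grip_width: 0.528
grip_force: 35.0
```

Emit:
send_rows --xyz '[[0,0,-10],[0,0,-30],[0,0,-60],[0,0,-90],[0,0,-120],[0,0,-130],[0,0,-130],[0,0,-130],[0,0,-130],[0,0,-130]]' --dr '[[0,0,0],[0,0,0],[0,0,0],[0,0,0],[0,0,0],[0,0,0],[0,0,0],[0,0,0],[0,0,0],[0,0,0]]'

```text
time: 47.62
position: [0.5343, 0.016, 0.1541]
tool_rot: [0.399, -3.109, 0.0]
ft_force: [0.1, -0.4, -0.8]
grip_width: 0.525
grip_force: 35.0
```

```bash
python3 to.py 436 -313 155
```

```text
[534.3  16.  154.1] yaw -165.4 [ 0.98  0.39 -1.25  1.81  0.39  1.23  1.44] w 45.7
tool shift [ 1.782e+02 -2.936e+02  1.000e-01]
```

Emit:
send_rows --xyz '[[12,-20,0],[30,-50,0],[50,-84,0],[71,-118,0],[92,-152,0],[113,-186,0],[133,-220,0],[153,-252,0],[169,-278,0],[178,-293,0]]' --dr '[[0,0,0.02],[0,0,0.04],[0,0,0.06],[0,0,0.08],[0,0,0.1],[0,0,0.12],[0,0,0.14],[0,0,0.16],[0,0,0.175],[0,0,0.175]]'

```text
time: 48.45
position: [0.4345, -0.3162, 0.1551]
tool_rot: [0.117, -3.133, 0.0]
ft_force: [-1.0, -0.6, 0.1]
grip_width: 0.525
grip_force: 35.0
```

Emit:
send_rows --xyz '[[0,0,0],[0,0,10],[0,0,30],[0,0,50],[0,0,65],[0,0,75],[0,0,75],[0,0,75],[0,0,75],[0,0,75]]' --dr '[[0,0,0],[0,0,0],[0,0,0],[0,0,0],[0,0,0],[0,0,0],[0,0,0],[0,0,0],[0,0,0],[0,0,0]]'

```text
time: 49.28
position: [0.4378, -0.3124, 0.0827]
tool_rot: [0.126, -3.136, 0.003]
ft_force: [0.6, -0.0, -0.5]
grip_width: 0.524
grip_force: 35.0
```

```bash
python3 to.py 436 -313 28.5; python3 snap.py scene pics/s18.png; python3 - <<'E'
from h import *
im=cv2.imread("pics/s18.png")[...,::-1].copy();S=cam("scene")
for c in blobs(im,(20,170,80),(32,255,255),60): print("yellow",c.mean(0).round(),rect(S,c,.082))
v=np.load("pics/s18.png.npy")
E
```

```text
[ 437.8 -312.4   82.7] yaw -175.4 [ 1.51  0.45 -1.11  1.88  0.45  1.1   1.87] w 45.6
tool shift [ 1.7 -0.4 54.2]
t 49.28 pos [ 437.8 -312.4   82.7] yaw -175.4 z [-0.003 -0.002 -1.   ] q [ 1.51  0.45 -1.11  1.88  0.45  1.1   1.87] w 45.6 gf 35.0
yellow [116. 162.] (array([ 448.8, -312.1]), array([71.2, 55.7]), 5.5)
```

Emit:
send_rows --xyz '[[2,0,10],[2,0,20],[2,0,30],[2,0,40],[2,0,46],[2,0,50],[2,0,52],[2,0,53],[2,0,54],[2,0,54]]' --dr '[[0,0,0],[0,0,0],[0,0,0],[0,0,0],[0,0,0],[0,0,0],[0,0,0],[0,0,0],[0,0,0],[0,0,0]]'

```text
time: 50.17
position: [0.4343, -0.3118, 0.0292]
tool_rot: [0.126, -3.132, 0.001]
ft_force: [-7.8, 3.6, 14.7]
grip_width: 0.525
grip_force: 35.0
```

Emit:
send_rows --xyz '[[0,0,0],[0,0,0],[0,0,0],[0,0,0],[0,0,0],[0,0,0],[0,0,0],[0,0,0],[0,0,0],[0,0,0]]' --dr '[[0,0,0],[0,0,0],[0,0,0],[0,0,0],[0,0,0],[0,0,0],[0,0,0],[0,0,0],[0,0,0],[0,0,0]]' --jaw 58

```text
time: 51.0
position: [0.4348, -0.3124, 0.0277]
tool_rot: [0.126, -3.135, 0.001]
ft_force: [-0.7, -0.2, -0.8]
grip_width: 0.662
grip_force: 0.0
```

Emit:
send_rows --xyz '[[0,0,-10],[0,0,-30],[0,0,-60],[0,0,-100],[0,0,-140],[0,0,-180],[0,0,-200],[0,0,-200],[0,0,-200],[0,0,-200]]' --dr '[[0,0,0],[0,0,0],[0,0,0],[0,0,0],[0,0,0],[0,0,0],[0,0,0],[0,0,0],[0,0,0],[0,0,0]]'

```text
time: 51.83
position: [0.435, -0.3119, 0.2271]
tool_rot: [0.126, -3.134, 0.001]
ft_force: [-0.2, 0.6, -0.6]
grip_width: 0.67
grip_force: 0.0
```

Emit:
send_rows --xyz '[[-80,200,-30],[-80,200,-30],[-80,200,-30],[-80,200,-30],[-80,200,-30],[-80,200,-30],[-80,200,-30],[-80,200,-30],[-80,200,-30],[-80,200,-30]]' --dr '[[0,0,0],[0,0,0],[0,0,0],[0,0,0],[0,0,0],[0,0,0],[0,0,0],[0,0,0],[0,0,0],[0,0,0]]'

```text
time: 52.67
position: [0.4985, -0.1084, 0.2563]
tool_rot: [0.121, -3.134, 0.0]
ft_force: [-0.7, -1.1, 0.4]
grip_width: 0.662
grip_force: 0.0
```

```bash
python3 snap.py scene pics/s19.png; python3 - <<'E'
from h import *
im=cv2.imread("pics/s19.png")[...,::-1].copy();S=cam("scene")
for n,lo,hi,z in [("yellow",(20,170,80),(32,255,255),.037),("label",(0,0,185),(180,70,255),.037),("green",(50,150,30),(75,255,255),.037),("red",(0,200,120),(5,255,255),.015),("blue",(105,120,30),(125,255,255),.035),("pot",(65,25,60),(90,160,255),.067),("terra",(4,90,60),(14,225,255),.023)]:
    for c in blobs(im,lo,hi,40):
        if 70<c[:,0].mean()<420 and 120<c[:,1].mean()<310: print(n,c.mean(0).round(),rect(S,c,z))
E
```

```text
t 52.67 pos [ 498.5 -108.4  256.3] yaw -175.6 z [-0.005 -0.    -1.   ] q [ 1.38  0.16 -1.31  1.73  0.16  1.38  1.69] w 57.6 gf 0.0
yellow [124. 167.] (array([ 431. , -308.8]), array([111.3,  55.3]), 4.1)
label [360. 130.] (array([227.9, 326.5]), array([26.3, 69.9]), 45.0)
label [368. 196.] (array([463.8, 331.9]), array([51.7, 19.4]), 1.7)
label [219. 189.] (array([476.6, -47.9]), array([51. , 19.4]), 13.3)
label [123. 164.] (array([ 418.9, -315.5]), array([49.6, 18.6]), 4.6)
green [366. 201.] (array([475.8, 327.5]), array([104.6,  49.9]), 0.8)
green [359. 135.] (array([249.6, 321.1]), array([ 76.5, 147.2]), 44.7)
green [293. 176.] (array([414. , 140.6]), array([31. , 68.1]), 68.8)
red [340. 212.] (array([502. , 263.3]), array([101.7,  27.6]), 2.4)
blue [219. 193.] (array([487. , -45.6]), array([105.3,  43.6]), 13.6)
pot [114. 193.] (array([ 537.4, -297.9]), array([87.6, 57.3]), 50.1)
terra [178. 298.] (array([ 777.9, -103.5]), array([ 29.8, 111.4]), 0.1)
terra [118. 205.] (array([ 540.7, -300.3]), array([59. , 68.2]), 28.6)
```

```bash
python3 - <<'E'
from h import *
im=get_image("side");C=cam("side");cv2.imwrite("pics/d20.png",im[...,::-1])
for n,lo,hi,z in [("label",(0,0,150),(180,60,255),.037),("label",(0,0,150),(180,60,255),.047),("yellow",(18,150,60),(34,255,255),.037),("pot",(65,25,60),(90,160,255),.067)]:
    for c in blobs(im,lo,hi,40):
        if 190<c[:,0].mean()<330 and c[:,1].mean()>200: print(n,z,c.mean(0).round(),rect(C,c,z))
E
```

```text
label 0.037 [232. 271.] (array([ 418.7, -308.8]), array([49.3, 18.8]), 4.1)
label 0.047 [232. 271.] (array([ 418.8, -319.9]), array([48.4, 18.5]), 4.1)
yellow 0.037 [231. 275.] (array([ 419.3, -317. ]), array([86.5, 48.5]), 4.7)
yellow 0.037 [233. 288.] (array([ 420.4, -354.5]), array([81.9, 15.9]), 3.0)
pot 0.067 [286. 261.] (array([ 523.8, -323.8]), array([102.8,  60.2]), 83.6)
```

```bash
python3 - <<'E'
from h import *
A=cv2.imread("pics/s19.png")[...,::-1].copy();B=cv2.imread("pics/d20.png")[...,::-1].copy();S=cam("scene");D=cam("side")
def L(im,f,lo): return [c for c in blobs(im,(0,0,lo),(180,70,255),20) if f(c.mean(0))]
P1=S[0]@np.c_[S[1].T,-S[1].T@S[2]];P2=D[0]@np.c_[D[1].T,-D[1].T@D[2]]
sc={n:L(A,lambda m:abs(m-np.array(p)).max()<6,185) for n,p in dict(yellow=(123,164),blue=(219,189),green=(368,196)).items()}
for n,p in sc.items():
    m=cv2.minAreaRect(p[0])[0];g=cast(S,[m],.037)[0];e=proj(D,[[*g,.037]])[0]
    for c in L(B,lambda q:abs(q-e).max()<14,140):
        q=cv2.minAreaRect(c)[0];X=cv2.triangulatePoints(P1,P2,np.array(m).reshape(2,1),np.array(q).reshape(2,1));print(n,e.round(1),np.round(q,1),(X[:3]/X[3]*1000).ravel().round(1),len(c))
E
```

```text
yellow [232.2 273.1] [231.9 271. ] [ 420.4 -313.7   39.9] 59
blue [252.1 199.1] [248.7 189.1] [479.1 -42.7  54.2] 210
blue [252.1 199.1] [250.8 197.4] [476.2 -46.8  39.4] 54
green [240.3 140. ] [235.6 132.1] [461.7 332.9  53.2] 156
```

```bash
python3 -c "
from bench import *
print(close_job())"
```

```text
the job is handed in; nothing more can be done
None
```

I made up both kits and handed the job in at about 53 s: red dibber and green tin flat in the wooden tray; pot upright in its saucer, with the yellow tin beside them, in the grey tray; blue tin and fork not moved. I had used all my pictures by then, so I checked the yellow tin's placing only by measurement; the job's verdict was not shown.

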